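# Turn a freshly lacquered lock plate with the forked turner

## Robot

A 6-joint arm with a two-finger parallel gripper is mounted at the origin on a cart in front of the work surface, level with it; the furniture and walls round the work are solid. World frame = base frame: x ahead of the robot, y to its left, z up, the work surface at z = 0. Lengths are in mm, angles in degrees, forces in N, time in s.
With the tool pointing down it reaches from about 375 to 900 mm from the base axis. Payload 3.1 kg.
Tool frame: the origin (TCP) lies midway between the tips of the shut fingers; the grasp point (between the pads) lies 19 mm behind it; z points along the fingers, y is the direction in which the jaws open and shut (so a half turn about z gives the same grasp; the last joint's range is limited). The gripper opens to 87 mm and grips with 3 to 60 N. Pads are 19 mm wide; open, the fingers measure 117 mm over their backs; the gripper's body (75 mm by 190 mm) begins 51 mm behind the grasp point.
Start: joints at [66.033, 30.224, 82.088, -0, 67.689, -10.227], TCP at [148.403, 607.102, 222.548] pointing down, gripper open.
Joint ranges: [-176.69, 176.69], [-43.24, 126.21], [12.49, 139.97], [-82, 262], [0, 151.66], [-163.58, 163.58]. Speed limits (degrees/s): [159.86, 159.86, 180, 180, 180, 180].

## Interface

Orientations are given as [roll, pitch, yaw] about the fixed x, y, z axes, in that order (R = Rz(yaw) Ry(pitch) Rx(roll)).
In Python, from plant import state, snapshot, get_calibration, job_done gives the robot as it stands.
- The arm moves only by the shell command python3 -m creep 'ROWS' [FORCE]. ROWS is a JSON object of lists of equal length, an entry for each row: "linear": the shift along the tool's x, y, z in cm, a list of three; "delta_rot": the turn, a rotation vector about the tool's x, y, z in degrees, a list of three; "fingers": the opening, from -1 (shut) to 1 (fully open). In form: {"linear": [[x, y, z], ...], "delta_rot": [[wx, wy, wz], ...], "fingers": [fingers, ...]}. A call has 1 to 20 rows; each row shifts and turns the commanded pose from where the row before left it, along the tool's axes as they then stand; what a row does not reach is not made up. A row lasts 1/12 s, in which the tool goes at most 41.7 mm and 7.16 degrees, less where a joint would pass 70% of its speed; a pose out of reach is approached as far as the arm can. A call with a gripper value outside its range is refused whole. The fingers move at their own pace and stop on an object; FORCE is the grip in N (left out, the last holds). Time passes only in rows, so rows that do not move let the fingers close. It gives the time, the measured TCP pose, the force and the opening at its end, in the units of the state.
- state(): the state, without advancing time (a new reading comes with each control period).
- snapshot(name): name is "scene" or "top"; returns the picture (480x640x3 uint8, red, green, blue); there is no depth.
- get_calibration(name): a dict with "intrinsics" (3x3 intrinsics, pixels), "R" (3x3) and "t" (3): a world point X has camera coordinates R X + t. Camera axes: x right, y down, z forward; pixel columns grow to the right and rows downward; lengths in mm; the calibration is good to about 2 mm. A picture is of the moment at which its call begins. get_calibration takes no time and is no camera call.
- job_done(): hands the job in, once; it reports no verdict.
The state is a dict: "time_s": time; "joint_pos": joint angles; "joint_velocities": joint speeds; "effort": joint torques, N m; "tcp_pos": TCP position; "eef_rot": TCP orientation; "force": force on the tool from outside, world axes, zero at the start; "moment": the same for the moment, N m; "width": finger opening in mm.
Only numpy, scipy, OpenCV 4.12 (cv2) and the standard library are available. Lean on these libraries where they do the work, as an engineer would, in place of code of your own. Each camera call takes 0.05 s, during which the arm holds its last target.

## Task

The lock cover plate on the drying rail is lacquered on its upper side and must not be touched with the gripper: take the forked turner from its stand, slide its tines under the plate on both sides of the rail, and lift the plate off. Carry it over to the black pad and, close above the pad, roll the turner over its lipped side with one quick wrist turn (a second or so), so that the plate lands upside down, lying flat and well inside the pad. Then lay the turner back in its stand as it was, let go, and leave the small things around undisturbed.

Things in the scene. Friction and masses are not known exactly. Their poses are not given: they have to be found in the camera images.
- turner: Forked steel turner (spatula), 0.26 kg. Origin on its underside below the middle of the grip; x along the shank to the tine tips, y left, z up when the blade is level. Shank 14 wide, 10 tall (z 0 to 10), x -94 to 61 mm; tail weight 26 mm thick at x -108 to -78. Bridge at x 60 to 72, |y| to 40, z 0 to 10, then the tines. Centre of mass near x 16 mm. It starts home in the stand.
- turner_grip (a point): Point to grasp (turner frame 0, 42, 47 mm), 60 mm up the wooden grip: a slab 16 mm thick, 52 mm long along x, rising 81 mm from the shank and leaning 45 degrees from z towards +y; its flats face (y, z) = +-(0.71, -0.71). The gripper must lean 45 degrees to the +y side to take it; rolling the turner 90 degrees, lip side down, brings the gripper to 45 degrees on the other side.
- turner_blade (a point): Middle of the forked blade at the tine tops (turner frame 123, 0, 4 mm); the plate's centre belongs above it. Two tines 4 mm thick (z 0 to 4 mm), x 70 to 175 mm, each |y| 15.5 to 37 mm: a slot 31 mm wide is open between them.
- turner_lip (a point): Middle of the lip's top (turner frame 123, -38.5, 12 mm). The lip is 3 mm thick and stands along the outer edge of the right tine only: y -37 (inner) to -40 mm, z 0 to 12, x 60 to 175 mm. It keeps the plate's edge from sliding off when the turner is rolled to that side.
- stand: Fixed dark steel stand of the turner, origin under it on the worktop; with the turner home, the turner's frame is this one raised 60 mm. Base 8 mm thick, x -75 to 125, y +-35 mm. The tines rest on a black ledge: x 75 to 97, y +-37 mm, top z 60 mm.
- stand_fork (a point): Floor of the stand's rear fork (stand frame -55, 0, 60 mm) in which the shank lies: 12 mm long, slot 20 mm wide for the 14 mm shank, with flared lips up to about z 90 mm.
- rail: Fixed drying rail that carries the plate: origin under it on the worktop, x along the rail. Base 75 x 56 x 8 mm; web 10 mm wide; top bar 70 mm long (x), 18 mm wide (y), underside z 62, top z 70 mm. The tines go in along +x, below the plate on both sides of the bar.
- plate: Steel lock cover plate, 90 (x) x 64 (y) x 5 mm (z), 0.11 kg, origin at its centre, z out of the front, which has a bright panel with a black keyhole; the back is plain. It starts front up on the rail, centred within about 6 mm along and 2 mm across, nearly in line with the rail.
- pad: Fixed black rubber pad, 160 (x) x 140 (y) x 6 mm, origin under its centre on the worktop.
- pin_tin: Bystander: round tin with turquoise lid, 70 mm across, 24 mm tall, origin under its centre. Leave alone.
- car_key: Bystander: black-headed car key, 30 x 65 x 7 mm, lying flat. Leave alone.
- cylinder: Bystander: brass lock cylinder standing on its edge, 17 x 64 x 37 mm tall, origin under its centre. Leave alone.
There are look-alikes about, which are no part of the job. Of the things that look like the rail, take the one that is farthest to the robot's right at the start.

How it is judged:
By the outcome, as a careful person would: the job done as asked, in the order asked, and still so for the second after the job is handed in, with the robot touching nothing.
It also fails if it takes over 64 s, if anything falls off the work surface, if the arm or the gripper's body presses on something with over 40 N, if the wrist force passes 120 N, or if a joint passes its speed limit or range.

## Working session

There is one attempt and no reset: what is moved stays moved. The work goes in short steps, Python scripts to look and compute and a shell command to move; the robot and the scene stay as the last step left them, time stands still between calls to the robot, and variables do not carry over. Pictures are saved under pics/ and viewed, and the job is handed in when it is done.

```bash
ls -la; mkdir -p pics
python3 - <<'E'
from plant import state, snapshot, get_calibration
import cv2,json
print(state())
for n in("scene","top"):
    im=snapshot(n); cv2.imwrite(f"pics/{n}0.png",im[:,:,::-1]); c=get_calibration(n); print(n,c)
E
```

```text
total 12
drwxr-xr-x  3 agent agent 4096 Dec  7 03:33 .
drwxr-xr-x 23 root  root  4096 Dec  7 03:33 ..
drwxr-xr-x  2 agent agent 4096 Dec  7 03:33 pics
{'time_s': 0.0, 'joint_pos': array([ 6.60349506e+01,  3.02792049e+01,  8.21532928e+01, -1.49198067e-03,
        6.76867200e+01, -1.02260599e+01]), 'joint_velocities': array([-0.07022368,  0.09016292, -0.07053331, -0.05577763, -0.10439544,
        0.02689464]), 'effort': array([-1.32773428e-03, -4.40037596e+01, -1.76593351e+01,  6.32504141e-02,
        5.83363348e-02, -1.78885612e-04]), 'tcp_pos': array([148.11694033, 606.4832031 , 221.58621075]), 'eef_rot': array([-1.79882431e+02, -1.98078328e-02,  1.66261558e+02]), 'force': array([-0.32866821, -0.12303014,  0.23283191]), 'moment': array([ 0.01721936, -0.02570997,  0.00099399]), 'width': 86.98093789179102}
scene {'intrinsics': array([[570.68207575,   0.        , 319.32354012],
       [  0.        , 570.68207575, 236.93795038],
       [  0.        ,   0.        ,   1.        ]]), 'R': array([[ 0.88988344, -0.45562999,  0.02255593],
       [-0.2413541 , -0.5121898 , -0.82426319],
       [ 0.38711195,  0.7280542 , -0.56575739]]), 't': array([-411.7254304,  299.9672146, 1165.3666652])}
top {'intrinsics': array([[459.90734209,   0.        , 319.49522939],
       [  0.        , 459.90734209, 236.37819114],
       [  0.        ,   0.        ,   1.        ]]), 'R': array([[-0.00677273, -0.99995489, -0.00665885],
       [-0.98897574,  0.00768311, -0.14787819],
       [ 0.14792268,  0.0055839 , -0.98898316]]), 't': array([ 204.65021886,  551.44158185, 1420.87975883])}
```

View pics/scene0.png

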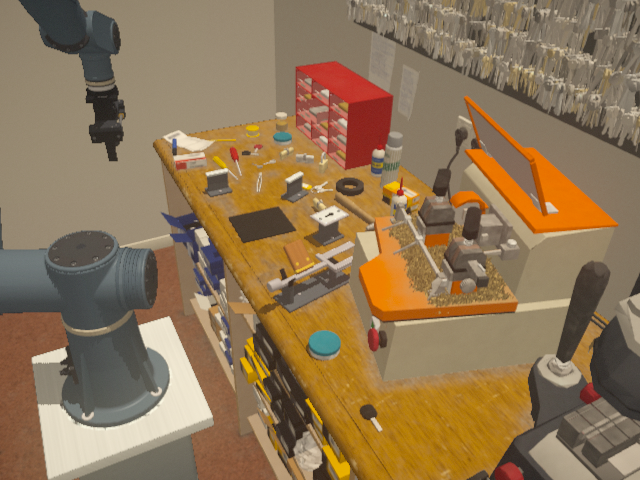

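View pics/top0.png

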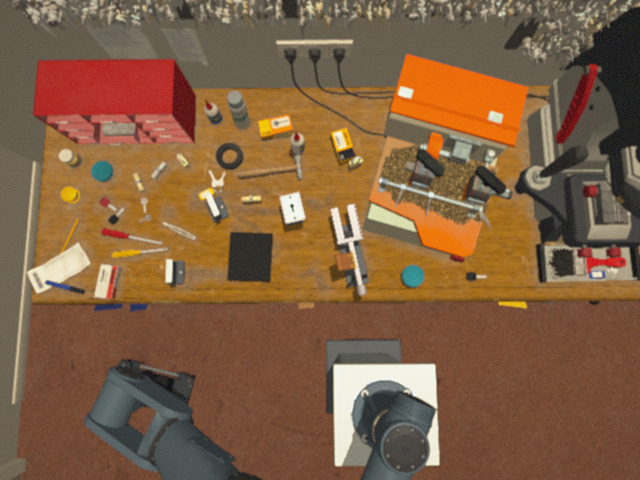

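Run:
```python
import cv2
a=cv2.imread("pics/top0.png"); s=cv2.imread("pics/scene0.png")
cv2.imwrite("pics/t_a.png",cv2.resize(a[180:310,220:380],None,fx=5,fy=4.6,interpolation=cv2.INTER_CUBIC)[:600])
cv2.imwrite("pics/t_b.png",cv2.resize(a[160:300,150:310],None,fx=4.2,fy=4.2,interpolation=cv2.INTER_CUBIC))
cv2.imwrite("pics/s_a.png",cv2.resize(s[195:315,225:385],None,fx=5,fy=5,interpolation=cv2.INTER_CUBIC))
```

```text
(no output)
```

View pics/t_a.png

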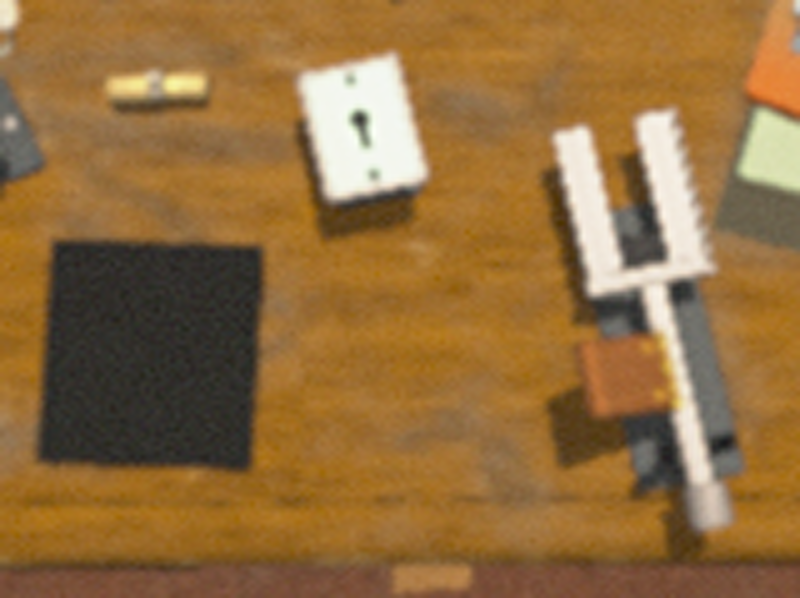

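View pics/t_b.png

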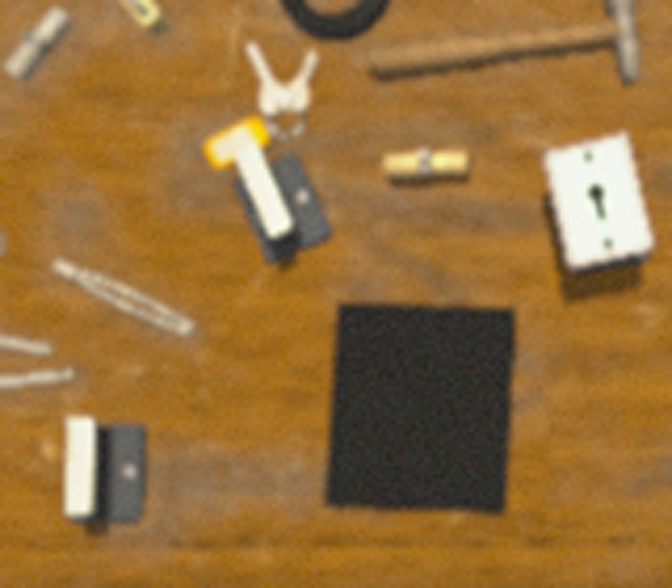

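View pics/s_a.png

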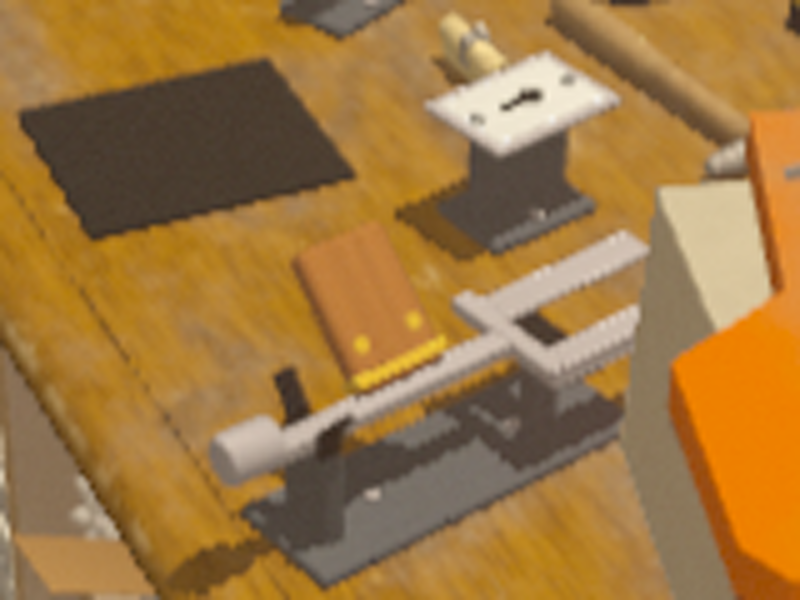

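Run:
```python
import cv2
a=cv2.imread("pics/top0.png"); s=cv2.imread("pics/scene0.png")
def crop(im,x,y,w,h,f,n):
    c=cv2.resize(im[y:y+h,x:x+w],None,fx=f,fy=f,interpolation=cv2.INTER_NEAREST)
    for i in range(0,w,5):
        cv2.putText(c,str(x+i),(i*f,8),0,0.3,(255,0,255),1); cv2.line(c,(i*f,10),(i*f,h*f),(255,0,255) ,1) if i%10==0 else 0
    for i in range(0,h,5):
        cv2.putText(c,str(y+i),(0,i*f+4),0,0.3,(0,255,0),1); cv2.line(c,(0,i*f),(w*f,i*f),(0,255,0),1) if i%10==0 else 0
    cv2.imwrite(n,c)
crop(a,325,198,55,100,6,"pics/z1.png")
crop(s,262,235,100,80,8,"pics/z2.png")
crop(a,272,185,40,40,13,"pics/z3.png")
crop(s,300,198,55,50,11,"pics/z4.png")
```

```text
(no output)
```

View pics/z1.png

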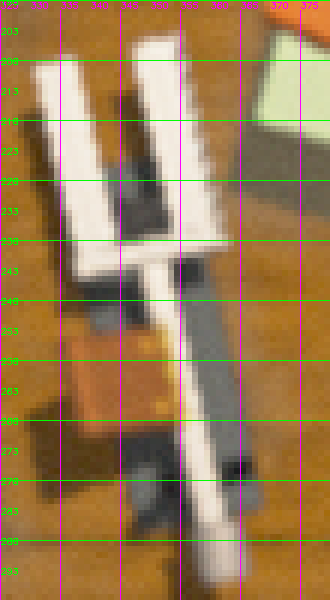

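View pics/z2.png

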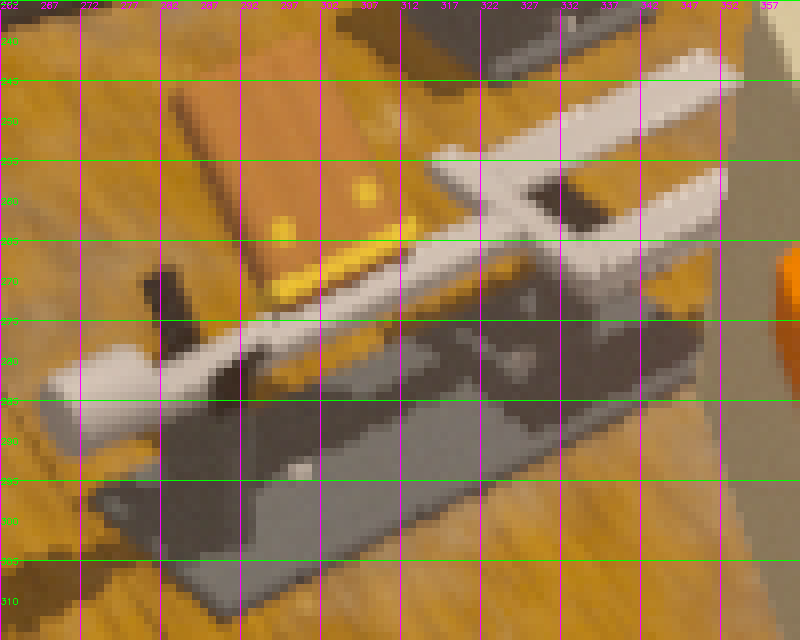

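View pics/z3.png

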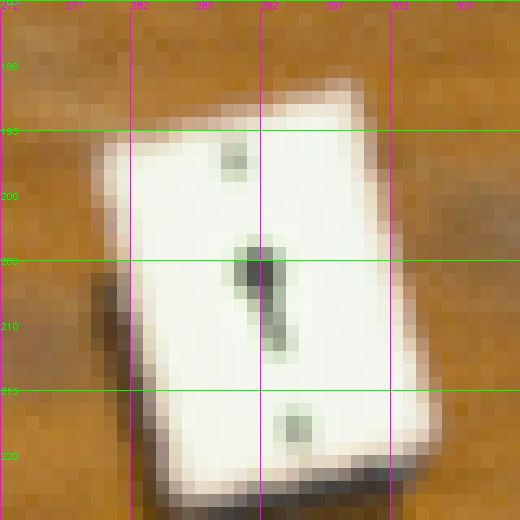

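View pics/z4.png

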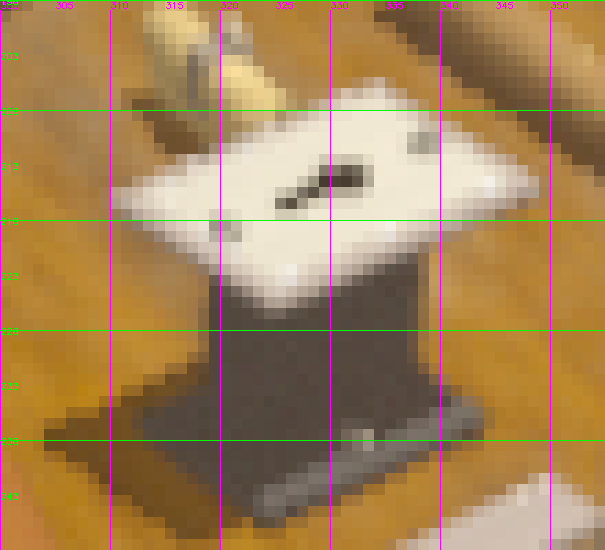

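```bash
cat > h.py <<'E'
import numpy as np
from scipy.optimize import least_squares
from plant import get_calibration
CAL={n:get_calibration(n) for n in("scene","top")}
def proj(n,X):
    c=CAL[n]; p=np.asarray(X,float)@c["R"].T+c["t"]; q=p@c["intrinsics"].T; return q[:,:2]/q[:,2:]
def Rz(d):
    a=np.radians(d); return np.array([[np.cos(a),-np.sin(a),0],[np.sin(a),np.cos(a),0],[0,0,1]])
def fit(obs,x0,zfree=False):
    # obs: list (cam, local xyz, pixel); pose x,y,yaw(,dz)
    def res(p,raw=False):
        out=[]
        for n,l,px in obs:
            X=Rz(p[2])@np.array(l,float)+[p[0],p[1],p[3] if zfree else 0]
            out.append(proj(n,[X])[0]-px)
        out=np.array(out); return out if raw else out.ravel()
    s=least_squares(res,list(x0)+([0] if zfree else []),loss="soft_l1",x_scale=[10,10,5]+([10] if zfree else []))
    return s.x,res(s.x,True)
def back(n,px,z):
    c=CAL[n]; d=c["R"].T@np.linalg.inv(c["intrinsics"])@[px[0],px[1],1]; C=-c["R"].T@c["t"]
    return C+d*(z-C[2])/d[2]
E
cat > meas.py <<'E'
from h import *
np.set_printoptions(precision=1,suppress=True)
T=lambda u,v:(325+u/6-.5,198+v/6-.5)
S=lambda u,v:(262+u/8-.5,235+v/8-.5)
t=lambda l,p:("top",(l[0],l[1],l[2]+60),T(*p)); s=lambda l,p:("scene",(l[0],l[1],l[2]+60),S(*p))
TO=[t((175,37,2),(32,66)),t((175,15.5,4),(77,55)),t((175,-15.5,4),(132,44)),t((175,-40,12),(180,36)),t((60,40,5),(78,278)),t((60,-40,10),(230,244)),t((-108,0,5),(222,579)),t((26,63,56.6),(72,335)),t((-26,63,56.6),(88,436))]
SO=[s((175,37,4),(700,47)),s((175,15.5,4),(742,70)),s((60,40,10),(432,155)),s((60,-40,12),(590,280)),s((-108,0,5),(60,412)),s((-26,51.6,68),(178,92)),s((26,51.6,68),(312,37)),s((-75,-35,-60),(225,622))]
for nm,o in(("turner both",TO+SO),("top",TO),("scene",SO)):
    for zf in(0,1):
        p,r=fit(o,(430,60,10),zf); print(nm,p,np.sqrt((r**2).mean()))
        if nm=="turner both": print(r.T)
P=lambda u,v:(272+u/13-.5,185+v/13-.5)
Q=lambda u,v:(300+u/11-.5,198+v/11-.5)
c=[(45,32,75),(45,-32,75),(-45,-32,75),(-45,32,75)]
PT=[("top",l,P(*q)) for l,q in zip(c,[(98,140),(352,85),(432,455),(172,492)])]
PS=[("scene",l,Q(*q)) for l,q in zip(c,[(375,82),(540,187),(278,302),(110,200)])]
for nm,o in(("plate both",PT+PS),("top",PT),("scene",PS)):
  for zf in (0,1):
    p,r=fit(o,(530,230,10),zf); print(nm,p); print(r.T)
RS=[("scene",(-37.5,-28,4),Q(265,525)),("scene",(37.5,-28,8),Q(485,410)),("scene",(-37.5,28,8),Q(133,420))]
p,r=fit(RS,(530,230,10)); print("railbase",p,r.T)
A=lambda u,v:(220+u/5-.5,180+v/4.6-.5)
PD=[("top",l,A(*q)) for l,q in zip([(80,70,6),(80,-70,6),(-80,-70,6),(-80,70,6)],[(53,240),(262,245),(248,468),(38,462)])]
B=lambda u,v:(225+u/5-.5,195+v/5-.5)
PS=[("scene",l,B(*q)) for l,q in zip([(80,70,6),(80,-70,6),(-80,-70,6),(-80,70,6)],[(268,58),(355,178),(95,240),(18,112)])]
for nm,o in(("pad both",PD+PS),("top",PD),("scene",PS)):
  p,r=fit(o,(430,300,0)); print(nm,p); print(r.T)
E
python3 meas.py
```

```text
turner both [473.1  93.3  11.9] 1.2513719539168395
[[ 0.5 -0.3  0.1 -0.2 -0.1 -0.3  0.6 -3.6 -2.5  1.2  1.4 -0.2  0.7  0.4
   0.8  1.3  0.4]
 [ 0.6  0.9  0.7 -0.2  0.6  0.6  0.7  1.5  1.6 -0.1  0.8 -0.3 -1.1  3.3
  -1.5 -2.1  0.3]]
turner both [473.3  93.6  11.8  -0.6] 1.2585805225983064
[[ 0.5 -0.3  0.1 -0.2 -0.2 -0.4  0.4 -3.7 -2.6  1.2  1.5 -0.2  0.7  0.4
   0.8  1.4  0.4]
 [ 0.6  0.9  0.7 -0.2  0.6  0.6  0.7  1.4  1.5  0.1  1.  -0.2 -0.9  3.4
  -1.4 -1.9  0.4]]
top [475.7  91.7  12.2] 0.9852146724985559
top [477.8  91.   12.2 -13.6] 0.9427366503869539
scene [471.1  92.9  12.4] 1.1925986429749564
scene [477.6 106.2  12.  -11.2] 1.0701694288481445
plate both [639.5 286.5  12.4]
[[-0.1  0.2  0.2  0.2  0.8  0.9 -0.2  0.2]
 [ 1.   0.8 -0.3  1.4 -0.7 -0.7 -0.3 -1.1]]
plate both [640.5 287.6  12.4  -2.9]
[[-0.4 -0.1 -0.1 -0.1  0.9  0.9 -0.1  0.3]
 [ 0.9  0.8 -0.4  1.2 -0.  -0.1  0.3 -0.5]]
top [642.  286.8  11.4]
[[-0.   0.4 -0.1 -0.2]
 [ 0.   0.2 -0.8  0.5]]
top [641.6 286.7  11.4   1.8]
[[-0.   0.4 -0.1 -0.2]
 [ 0.   0.2 -0.8  0.5]]
scene [636.8 283.9  13.8]
[[-0.1  0.4 -0.1 -0.2]
 [-0.1 -0.3  0.5 -0.2]]
scene [649.4 306.6  13.6 -16.4]
[[-0.1  0.  -0.1  0.2]
 [ 0.1 -0.2  0.3 -0.2]]
railbase [633.9 284.4  13.2] [[ 0.2  0.3 -0.7]
 [ 0.3  0.  -0.3]]
pad both [492.9 426.6  -2.2]
[[-0.2  0.8  1.3 -0.2  0.5  1.1 -0.   0.1]
 [ 0.2  0.4  1.1  1.  -0.8 -1.4 -1.3 -0.7]]
top [495.1 427.9  -2.3]
[[-0.5  0.4  0.8 -0.6]
 [-0.5 -0.2  0.4  0.3]]
scene [489.8 422.   -2.2]
[[ 0.2  0.8 -0.5 -0.4]
 [ 0.1 -0.4 -0.2  0.3]]
```

```bash
cat > g.py <<'E'
from h import *
from scipy.spatial.transform import Rotation as Ro
from plant import state
np.set_printoptions(precision=2,suppress=True)
def cur():
    s=state(); return np.array(s["tcp_pos"]),Ro.from_euler("xyz",s["eef_rot"],degrees=True)
def toolrot(yaw,roll=0,pitch=0,sgn=-1):
    # turner R -> tool R ; columns
    t=np.array([sgn,0,0.]); z=np.array([0,-.70710678,-.70710678]); y=np.cross(z,t)
    return Ro.from_euler("xyz",[roll,pitch,yaw],degrees=True)*Ro.from_matrix(np.array([t,y,z]).T)
def tcp_for(tpos,yaw,roll=0,back=0,sgn=-1):
    Rt=Ro.from_euler("xyz",[roll,0,yaw],degrees=True); R=toolrot(yaw,roll,0,sgn)
    return np.array(tpos)+Rt.apply([0,42,47])+R.apply([0,0,19-back]),R
def delta(P,R,p0=None,R0=None):
    if p0 is None:p0,R0=cur()
    w=(R0.inv()*R).as_rotvec(degrees=True)
    print("rotvec tool0",w,"|",np.linalg.norm(w)," shift in tool0(cm)",R0.inv().apply(P-p0)/10," in tool1(cm)",R.inv().apply(P-p0)/10,"world",P-p0)
E
python3 - <<'E'
from g import *
for sg in(-1,1):
    P,R=tcp_for((473.1,93.3,60),12,back=100,sgn=sg); print(P,R.as_euler("xyz",degrees=True)); delta(P,R)
E
```

```text
[452.46 190.41 164.28] [-135.    0. -168.]
rotvec tool0 [ 44.12 -10.14 -24.37] | 51.414757262733005  shift in tool0(cm) [-39.45 -33.18   5.79]  in tool1(cm) [-21.12 -29.2   37.31] world [ 304.33 -416.1   -57.38]
[452.46 190.41 164.28] [135.   0.  12.]
rotvec tool0 [-13.67 -59.44 143.88] | 156.26837392911733  shift in tool0(cm) [-39.45 -33.18   5.79]  in tool1(cm) [21.12 29.2  37.31] world [ 304.33 -416.1   -57.38]
```

```bash
python3 -m creep '{"linear":[[-0.6,-0.5,0],[-1.6,-1.3,0],[-2.4,-2,0],[-2.4,-2,0],[-2.4,-2,0],[-2.4,-2,0],[-2.4,-2,0],[-2.4,-2,0],[-2.4,-2,0],[-2.4,-2,0],[-2.4,-2,0],[-2.4,-2,0],[-2.4,-2,0],[-2.4,-2,0],[-2.4,-2,0],[-2.4,-2,0],[-2.4,-2,0],[-1.6,-1.3,0],[-1,-0.8,0],[-0.6,-0.5,0]],"delta_rot":[[0,0,0],[0,0,0],[0,0,0],[0,0,0],[0,0,0],[0,0,0],[0,0,0],[0,0,0],[0,0,0],[0,0,0],[0,0,0],[0,0,0],[0,0,0],[0,0,0],[0,0,0],[0,0,0],[0,0,0],[0,0,0],[0,0,0],[0,0,0]],"fingers":[1,1,1,1,1,1,1,1,1,1,1,1,1,1,1,1,1,1,1,1]}'
python3 -c "
from g import *
print(state()['joint_pos'],state()['tcp_pos'],state()['eef_rot'])
P,R=tcp_for((473.1,93.3,60),12,back=100); delta(P,R)"
```

```text
time_s: 1.77
tcp_pos: [469.6, 173.1, 222.4]
eef_rot: [-180.0, -0.0, 166.1]
force: [1.0, -0.2, 0.6]
width: 87.0
[  7.42  20.68  99.67  -0.01  59.66 -68.72] [469.55 173.1  222.44] [-179.99   -0.01  166.14]
rotvec tool0 [ 44.21 -10.16 -24.5 ] | 51.55605024792216  shift in tool0(cm) [2.07 1.27 5.82]  in tool1(cm) [1.31 5.56 2.66] world [-17.09  17.31 -58.16]
```

```bash
python3 -m creep '{"linear":[[0,0,0],[0,0,0],[0,0,0],[0,0,0],[0,0,0],[0,0,0],[0,0,0],[0,0,0],[0,0,0],[0,0,0]],"delta_rot":[[2.2,-0.5,-1.2],[4.4,-1,-2.4],[5.5,-1.3,-3.1],[5.5,-1.3,-3.1],[5.5,-1.3,-3.1],[5.5,-1.3,-3.1],[5.5,-1.3,-3.1],[5.5,-1.3,-3.1],[4.4,-0.8,-2.2],[0,0,0]],"fingers":[1,1,1,1,1,1,1,1,1,1]}'
python3 -c "
from g import *
print(state()['joint_pos'],state()['tcp_pos'],state()['eef_rot'])
P,R=tcp_for((473.1,93.3,60),12,back=100); delta(P,R)"
```

```text
time_s: 2.6
tcp_pos: [466.4, 176.6, 220.3]
eef_rot: [-135.1, -0.2, -167.7]
force: [0.1, -0.0, -0.9]
width: 86.6
[ 31.42  33.15  94.57 -43.45  75.63 -50.69] [466.44 176.57 220.26] [-135.08   -0.22 -167.71]
rotvec tool0 [0.08 0.05 0.36] | 0.3685830107860801  shift in tool0(cm) [1.05 5.12 2.8 ]  in tool1(cm) [1.08 5.12 2.8 ] world [-13.98  13.84 -55.98]
```

```bash
cat > kin.py <<'E'
from g import *
D=[([66.0349506,30.2792049,82.1532928,-.0015,67.68672,-10.22606],[148.117,606.483,221.586],[-179.88,-.02,166.26]),
([7.42,20.68,99.67,-.01,59.66,-68.72],[469.55,173.1,222.44],[-179.99,-.01,166.14]),
([31.42,33.15,94.57,-43.45,75.63,-50.69],[466.44,176.57,220.26],[-135.08,-.22,-167.71])]
E_=lambda s,a:Ro.from_euler(s,a,degrees=True)
PAR=None
def fk(q,p):
    s4=1
    A=E_("z",q[0]); U=A*E_("y",q[1]); F=U*E_("y",q[2]); W=F*E_("z",s4*q[3]); H=W*E_("y",q[4]); T=H*E_("z",q[5]+90)
    h,a2,a3,L,b=p
    pos=np.array([0,0,h])+A.apply([0,b,0])+U.apply([0,0,a2])+F.apply([0,0,a3])+H.apply([0,0,L])
    return pos,T,F.apply([0,0,a3])*-1+0, (np.array([0,0,h])+A.apply([0,b,0])+U.apply([0,0,a2])), pos-H.apply([0,0,L])
def res(p):
    return np.concatenate([fk(q,p)[0]-x for q,x,r in D])
s=least_squares(res,[150,400,400,200,110]); PAR=s.x
if __name__=="__main__":
    print(PAR,s.fun.reshape(-1,3))
    for q,x,r in D: print((fk(q,PAR)[1].inv()*E_("xyz",r)).magnitude()*57.3)
E
python3 kin.py
```

```text
[207.24 539.33 353.3  313.81 112.88] [[ -8.42 -14.32   2.78]
 [  7.03   2.75  -2.95]
 [ 11.22   2.52   0.16]]
0.002894883220421373
0.006546606716398731
0.01393822499336301
```

Run:
```python
import kin; from kin import *
import itertools
def fk2(q,p):
    A=E_("z",q[0]); U=A*E_("y",q[1]); F=U*E_("y",q[2]); W=F*E_("z",q[3]); H=W*E_("y",q[4])
    h,a2,a3,L,b,x1,xe,yw,xw,xh,yh=p
    return np.array([0,0,h])+A.apply([x1,b,0])+U.apply([0,0,a2])+F.apply([xe,0,a3])+W.apply([xw,yw,0])+H.apply([xh,yh,L])
names="x1 xe yw xw xh yh".split()
for c in [()]+list(itertools.combinations(range(6),1))+list(itertools.combinations(range(6),2)):
    def r(p):
        f=np.zeros(11); f[:5]=p[:5]
        for i,k in enumerate(c): f[5+k]=p[5+i]
        return np.concatenate([fk2(q,f)-x for q,x,_ in D])
    s=least_squares(r,[150,400,400,200,110]+[0]*len(c)); print([names[k] for k in c],s.x,np.abs(s.fun).max())
```

```text
[] [207.24 539.33 353.3  313.81 112.88] 14.319261403707628
['x1'] [200.4  577.04 397.71 318.36 113.89 -56.03] 11.128070941337967
['xe'] [274.34 587.86 391.78 305.46 111.03 114.1 ] 0.03064629536200414
['yw'] [185.27 559.81 343.73 312.11 100.73  12.96] 12.638177082749962
['xw'] [190.49 552.23 339.51 329.44 112.67 -16.05] 14.543474756397472
['xh'] [203.88 541.46 341.45 317.07 113.05  -9.81] 14.321810903381902
['yh'] [185.27 559.81 343.73 312.11 100.73  12.96] 12.63818242792695
['x1', 'xe'] [274.3  587.92 391.85 305.47 111.03  -0.12 114.06] 0.02861979737758702
['x1', 'yw'] [208.25 577.49 412.89 320.24 119.43 -69.92  -5.63] 11.269095026265234
['x1', 'xw'] [   1.98  777.29  307.44  500.93  113.04 -137.92 -180.58] 6.773003589067457
['x1', 'xh'] [203.29 577.48 412.58 315.41 113.79 -59.83   9.82] 11.268567028044629
['x1', 'yh'] [208.25 577.49 412.89 320.24 119.43 -69.92  -5.63] 11.269095861371682
['xe', 'yw'] [274.28 587.89 391.75 305.46 111.   114.08   0.03] 0.028792901930728476
['xe', 'xw'] [274.51 587.74 391.91 305.31 111.03 114.11   0.15] 0.029780390923008326
['xe', 'xh'] [274.33 587.86 391.75 305.47 111.03 114.1   -0.02] 0.03009100944333909
['xe', 'yh'] [274.28 587.89 391.75 305.46 111.   114.08   0.03] 0.028792905202948305
['yw', 'xw'] [137.65 597.24 306.29 351.91  97.65  15.67 -41.23] 12.86206028945901
['yw', 'xh'] [174.03 577.36 411.51 286.58  80.35  33.44  68.67] 11.273693460206346
['yw', 'yh'] [  185.27   559.81   343.73   312.11   100.73  1587.6  -1574.64] 12.638178222372176
['xw', 'xh'] [190.23 552.04 331.41 329.81 112.85 -13.51  -8.52] 14.510258252369908
['xw', 'yh'] [137.65 597.24 306.29 351.91  97.65 -41.23  15.67] 12.862061921032137
['xh', 'yh'] [174.03 577.36 411.51 286.58  80.35  68.67  33.44] 11.273692144084862
```

```bash
cat > kin.py <<'E'
from g import *
E_=lambda s,a:Ro.from_euler(s,a,degrees=True)
LO=np.array([-176.69,-43.24,12.49,-82,0,-163.58]);HI=np.array([176.69,126.21,139.97,262,151.66,163.58])
def fk(q,full=False):
    A=E_("z",q[0]); U=A*E_("y",q[1]); F=U*E_("y",q[2]); H=F*E_("z",q[3])*E_("y",q[4])
    el=np.array([0,0,274.3])+A.apply([0,111.03,0])+U.apply([0,0,587.87]); wr=el+F.apply([114.1,0,391.78])
    p=wr+H.apply([0,0,305.46]); R=H*E_("z",q[5]+90)
    return (p,R,el,wr) if full else (p,R)
def ik(P,R,q0):
    def r(q):
        p,r_=fk(q); return np.concatenate([(p-P)/5,(R.inv()*r_).as_rotvec(degrees=True)])
    s=least_squares(r,np.clip(q0,LO+.1,HI-.1),bounds=(LO,HI),xtol=1e-10,ftol=1e-10); return s.x,np.abs(s.fun).max()
E
python3 - <<'E'
from kin import *
q=np.array(state()["joint_pos"])
for nm,t,y,b in(("pre",(473.1,93.3,60),12,100),("grasp",(473.1,93.3,60),12,0),("lift",(473.1,93.3,150),12,0),("preins",(405,233,54),13,0),("ins",(517,259,54),13,0),("lift",(517,259,120),13,0)):
    P,R=tcp_for(t,y,0,b); q,e=ik(P,R,q); print(nm,P,q,round(e,3),fk(q,1)[3])
ql=q
pad=np.array([492.9,426.6]);
for psi in(-10,0,10,20,30,40,55):
    q=ql; c=Rz(psi)
    t0=np.append(pad,0)+c@[-123,45,0]; t0[2]=65
    print("psi",psi,t0); prev=None
    for roll in(0,20,40,60,80,90,100,110,120,130):
        P,R=tcp_for(t0,psi,roll); q,e=ik(P,R,q); 
        if roll in(0,40,80,100,120,130) : print(roll,q,round(e,3),"wr",fk(q,1)[3],"el",fk(q,1)[2])
E
```

```text
pre [452.46 190.41 164.28] [ 33.4   38.12  96.54 -43.89  71.73 -44.22] 0.0 [407.55 401.68 380.27]
grasp [467.16 121.24  93.56] [ 26.3   43.66 103.   -52.04  60.35 -37.79] 0.0 [422.25 332.51 309.56]
lift [467.16 121.24 183.56] [ 26.3   34.46 101.04 -47.85  67.54 -47.3 ] 0.0 [422.25 332.51 399.56]
preins [398.57 260.83  87.56] [ 42.5   46.1   95.67 -40.88  70.13 -34.94] 0.0 [349.99 471.29 303.56]
ins [510.57 286.83  87.56] [ 37.69  50.37  81.29 -41.56  75.56 -44.5 ] 0.0 [461.99 497.29 303.56]
lift [510.57 286.83 153.56] [ 37.69  45.08  80.3  -40.68  80.3  -48.72] 0.0 [461.99 497.29 369.56]
psi -10 [379.58 492.28  65.  ]
0 [ 52.53  60.82  50.07 -20.25 109.51 -27.21] 0.0 wr [422.05 733.12 314.56] el [224.14 474.92 560.88]
40 [ 43.57  39.63  84.37  -3.42  60.07 -34.62] 0.0 wr [384.26 518.8  413.37] el [195.16 338.9  727.04]
80 [  26.07   36.4   114.8    77.99   28.29 -124.77] 0.0 wr [344.28 292.06 349.18] el [264.56 253.06 747.47]
100 [  16.02   46.17  122.27  105.     49.54 -163.58] 1.825 wr [345.01 214.56 274.69] el [377.01 223.75 681.39]
120 [   9.28   55.77  117.78   98.13   67.9  -16
[... 3540 characters left out ...]
43.33 114.79 496.87]
psi 55 [385.49 351.66  65.  ]
0 [ 57.18  42.73 104.68 -60.27  54.46 -41.41] 0.0 wr [185.16 491.93 314.56] el [122.91 395.41 706.12]
40 [  32.88   31.99  103.54   -6.83   42.79 -107.18] 0.0 wr [363.43 367.1  413.37] el [201.31 262.32 772.88]
80 [  12.4    42.38   93.1    26.38   71.83 -147.1 ] 0.0 wr [552.02 235.05 349.18] el [363.2  193.53 708.53]
100 [   6.84   52.51   86.18   33.13   88.4  -153.87] 0.0 wr [621.6  186.33 262.51] el [449.9  165.75 632.11]
120 [   3.99   63.82   79.2    38.82  104.17 -157.03] 0.0 wr [662.69 157.56 152.01] el [518.56 147.5  533.64]
130 [   3.46   69.58   75.92   41.83  111.72 -157.71] 0.0 wr [670.86 151.84  91.93] el [543.21 144.11 479.43]
```

Run:
```python
from kin import *
q0=np.array(state()["joint_pos"]); q0[5]+=180
P,R=tcp_for((517,259,120),13,0,0,1); ql,e=ik(P,R,q0); print(ql,e)
pad=np.array([492.9,426.6])
# turn about axis through turner-frame (y,z)=ax; end roll at t_end such that lip clearance ok
for psi in(0,10,20,30,40):
  for ax in((0,0),(-37,0),(42,47),(10,20)):
    tend=np.append(pad,0)+Rz(psi)@[-123,45,0]; tend[2]=62
    re=112
    a=np.array([0,*ax]); 
    c=tend+E_("xyz",[re,0,psi]).apply(a)
    q=ql; Q=[]; zmin=[];
    for roll in np.arange(0,re+1,7):
        t=c-E_("xyz",[roll,0,psi]).apply(a); P,R=tcp_for(t,psi,roll,0,1); q,e=ik(P,R,q); Q.append(q); assert e<1e-2,(psi,ax,roll,e)
        zmin.append(t[2]+min(0,-40*np.sin(np.radians(roll))))
    Q=np.array(Q); d=np.abs(np.diff(Q,axis=0))*12; 
    print(psi,ax,"t0",c-E_("z",psi).apply(a),"peak",d.max(0),"zmin",min(zmin),"wrEnd",fk(q,1)[3],"j6",Q[0,5],Q[-1,5])
```

```text
[ 37.69  45.08  80.3  -40.68  80.3  131.28] 4.320099833421409e-13
0 (0, 0) t0 [369.9 471.6  62. ] peak [ 49.85  68.86  63.24 211.84  96.81 249.97] zmin 22.00609219374435 wrEnd [369.9  148.6  195.26] j6 148.09676125973382 -0.158629454427677
0 (-37, 0) t0 [369.9  522.46  27.69] peak [ 53.84  71.9   73.4  217.93 100.09 257.38] zmin 24.694654295559687 wrEnd [369.9  148.6  195.26] j6 148.33070561500958 -0.15862945443301235
0 (42, 47) t0 [369.9  370.29  36.34] peak [ 43.5   56.22  47.04 220.99  92.01 248.81] zmin -11.064876469947656 wrEnd [369.9  148.6  195.26] j6 149.9863739348761 -0.15862945442958395
0 (10, 20) t0 [369.9  439.31  43.78] peak [ 47.97  64.14  57.26 210.71  93.86 247.71] zmin 9.954672771540835 wrEnd [369.9  148.6  195.26] j6 149.07207241139832 -0.15862945443107002
10 (0, 0) t0 [363.95 449.56  62.  ] peak [ 53.09  61.23  53.29 162.66  85.52 194.48] zmin 22.00609219374435 wrEnd [420.04 131.47 195.26] j6 144.13707048358506 7.607695276867695
10 (-37, 0) t0 [355.12 499.65  27.69] peak [ 57.15  63.6   61.29 165.75  88.6  199.4 ] zmin 24.694654295559687 wrEnd [420.04 131.47 195.26
[... 1853 characters left out ...]
.75 382.01  62.  ] peak [ 56.04  49.27  23.45 116.31  64.68 137.49] zmin 22.00609219374435 wrEnd [577.37 134.58 195.26] j6 137.5608682433365 22.472921204420707
40 (-37, 0) t0 [337.06 420.97  27.69] peak [ 60.18  51.62  30.54 118.37  66.59 143.84] zmin 24.694654295559687 wrEnd [577.37 134.58 195.26] j6 140.0663875594656 22.472921204420327
40 (42, 47) t0 [434.87 304.4   36.34] peak [ 45.55  40.22  18.57 133.71  67.47 149.41] zmin -11.064876469947677 wrEnd [577.37 134.58 195.26] j6 139.7935498258985 22.472921204420114
40 (10, 20) t0 [390.51 357.27  43.78] peak [ 52.57  45.92  21.25 122.9   66.06 142.16] zmin 9.954672771540835 wrEnd [577.37 134.58 195.26] j6 139.03463288052998 22.472921204420185
```

```bash
Z='x'; python3 -m creep '{"linear":[[0,0,0],[0,0,0],[0,0,0],[0,0,0],[0,0,0],[0,0,0],[0,0,0],[0,0,0],[0,0,0],[0,0,0],[0,0,0],[0,0,0],[0,0,0]],"delta_rot":[[0,0,4],[0,0,7.1],[0,0,7.1],[0,0,7.1],[0,0,7.1],[0,0,7.1],[0,0,7.1],[0,0,7.1],[0,0,7.1],[0,0,7.1],[0,0,7.1],[0,0,7.1],[0,0,7.1]],"fingers":[1,1,1,1,1,1,1,1,1,1,1,1,1]}'
python3 -m creep '{"linear":[[0,0,0],[0,0,0],[0,0,0],[0,0,0],[0,0,0],[0,0,0],[0,0,0],[0,0,0],[0,0,0],[0,0,0],[0,0,0],[0,0,0],[0,0,0],[0,0,0]],"delta_rot":[[0,0,7.1],[0,0,7.1],[0,0,7.1],[0,0,7.1],[0,0,7.1],[0,0,7.1],[0,0,7.1],[0,0,7.1],[0,0,7.1],[0,0,7.1],[0,0,7.1],[0,0,7.1],[0,0,6],[0,0,0]],"fingers":[1,1,1,1,1,1,1,1,1,1,1,1,1,1]}'
python3 - <<'E'
from kin import *
import cv2
from plant import snapshot
print(state()['joint_pos'],state()['tcp_pos'],state()['eef_rot'])
P,R=tcp_for((473.1,93.3,60),12,0,100,1); delta(P,R)
for n in("scene","top"): cv2.imwrite(f"pics/{n}1.png",snapshot(n)[:,:,::-1])
s=cv2.imread("pics/scene1.png"); a=cv2.imread("pics/top1.png")
p=state()['tcp_pos']; print(proj("scene",[p]),proj("top",[p]))
cv2.imwrite("pics/v1.png",np.hstack([cv2.resize(s[130:330,200:400],None,fx=2,fy=2.9),cv2.resize(a[150:320,250:420],None,fx=2.3,fy=3.41)])[:580,:800])
E
```

```text
time_s: 3.68
tcp_pos: [468.6, 174.5, 223.0]
eef_rot: [-179.8, 44.7, 102.4]
force: [0.2, 0.1, 0.2]
width: 87.0
time_s: 4.85
tcp_pos: [468.7, 174.5, 223.0]
eef_rot: [135.3, -0.5, 11.6]
force: [0.9, -0.2, -0.2]
width: 87.1
[ 31.05  32.84  94.46 -43.38  75.58 129.76] [468.67 174.52 222.99] [135.31  -0.52  11.57]
rotvec tool0 [-0.31 -0.07 -0.67] | 0.7420994904300053  shift in tool0(cm) [-1.32 -5.46  2.84]  in tool1(cm) [-1.26 -5.49  2.81] world [-16.21  15.89 -58.71]
[[290.06 200.41]] [[328.72 256.75]]
```

View pics/v1.png

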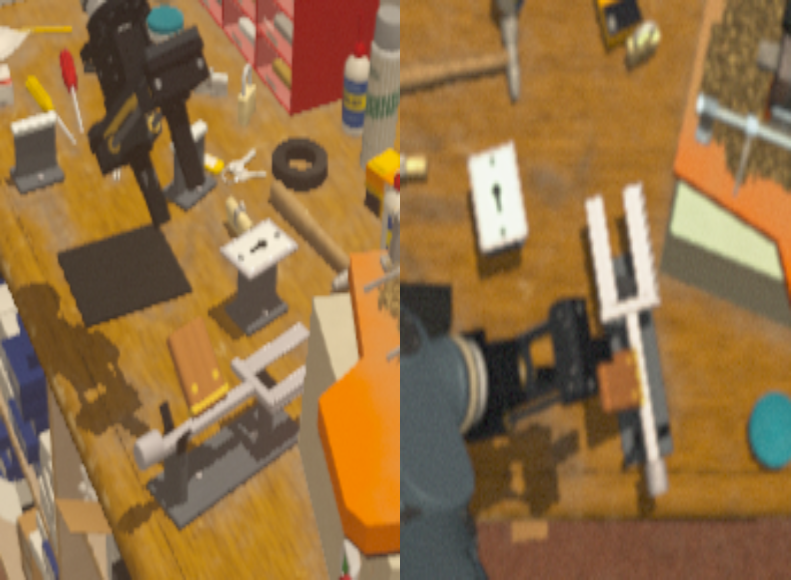

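```bash
python3 -m creep '{"linear":[[-0.1,-0.3,0.1],[-0.2,-0.9,0.5],[-0.3,-1.3,0.7],[-0.3,-1.4,0.7],[-0.2,-1.0,0.5],[-0.1,-0.5,0.3],[0,0,0.5],[0,0,1],[0,0,1.5],[0,0,1.5],[0,0,1],[0,0,0.5],[0,0,0]],"delta_rot":[[-0.3,-0.1,-0.6],[0,0,0],[0,0,0],[0,0,0],[0,0,0],[0,0,0],[0,0,0],[0,0,0],[0,0,0],[0,0,0],[0,0,0],[0,0,0],[0,0,0]],"fingers":[1,1,1,1,1,1,1,1,1,1,1,1,1]}'
cat > look.py <<'E'
import sys,cv2
from kin import *
from plant import snapshot
k=sys.argv[1]
s=snapshot("scene")[:,:,::-1]; a=snapshot("top")[:,:,::-1]
cv2.imwrite(f"pics/scene{k}.png",s); cv2.imwrite(f"pics/top{k}.png",a)
def crop(im,n,p,w,h,f,x=None,y=None):
    if x is None: x,y=int(p[0]-w/2),int(p[1]-h/2)
    x=max(0,min(640-w,x));y=max(0,min(480-h,y))
    c=cv2.resize(im[y:y+h,x:x+w],None,fx=f,fy=f,interpolation=cv2.INTER_CUBIC)
    for i in range(0,w,10): cv2.putText(c,str(x+i),(i*f,8),0,0.3,(255,0,255),1); cv2.line(c,(i*f,8),(i*f,14),(255,0,255),1)
    for i in range(0,h,10): cv2.putText(c,str(y+i),(0,i*f+4),0,0.3,(0,255,0),1)
    cv2.imwrite(n,c)
p=np.array(state()['tcp_pos']) if len(sys.argv)<3 else np.array(eval(sys.argv[2]),float)
print(p,"scene",proj("scene",[p])[0],"top",proj("top",[p])[0])
crop(s,f"pics/cs{k}.png",proj("scene",[p])[0],130,96,6); crop(a,f"pics/ct{k}.png",proj("top",[p])[0],130,96,6)
E
python3 look.py 2; python3 -c "
from kin import *
print(state()['tcp_pos'],state()['eef_rot'])
P,R=tcp_for((473.1,93.3,60),12,0,0,1); delta(P,R)
p,R=cur()
for s in(-1,1): print(proj('scene',[p+R.apply([0,43.5*s,0])]),proj('top',[p+R.apply([0,43.5*s,0])]))"
```

```text
time_s: 6.03
tcp_pos: [461.9, 147.2, 121.7]
eef_rot: [134.9, 0.2, 12.0]
force: [-0.7, 0.2, -0.1]
width: 87.0
[462.39 148.35 122.41] scene [292.47 241.68] top [337.09 262.31]
[462.39 148.35 122.41] [134.9    0.06  12.04]
rotvec tool0 [0.1  0.02 0.07] | 0.12348436466222454  shift in tool0(cm) [-0.1  -0.1   3.98]  in tool1(cm) [-0.1  -0.09  3.98] world [  4.78 -27.11 -28.85]
[[285.09 246.21]] [[326.92 265.43]]
[[300.25 236.9 ]] [[347.7  259.06]]
```

View pics/cs2.png

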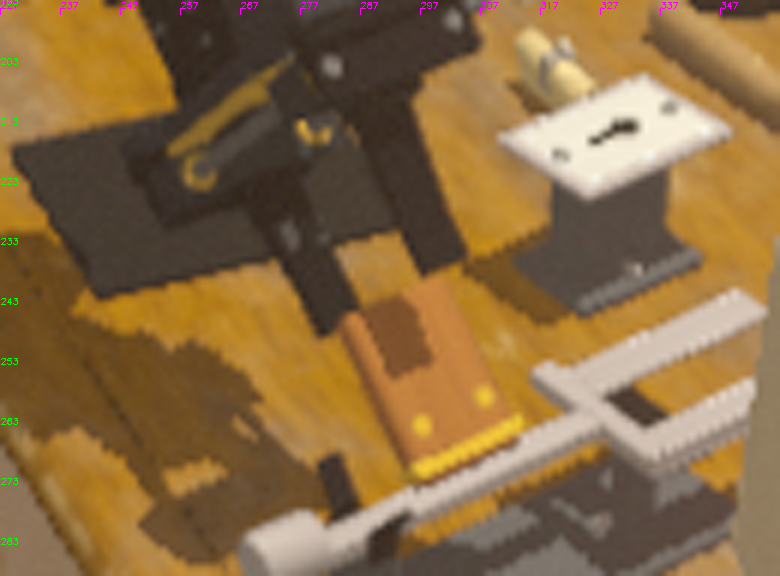

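View pics/ct2.png

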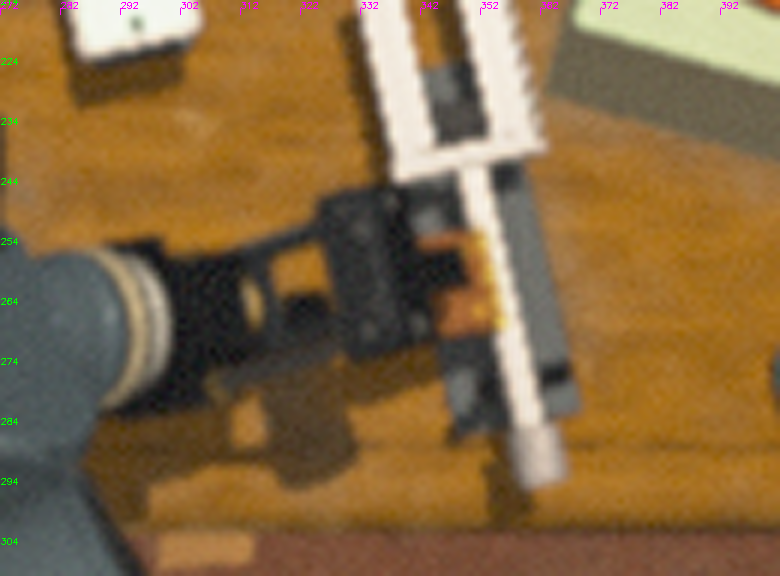

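```bash
python3 -m creep '{"linear":[[0,0,0.4],[-0.1,0,0.7],[0,-0.1,0.7],[0,0,0.7],[0,0,0.7],[0,0,0.5],[0,0,0.3],[0,0,0],[0,0,0]],"delta_rot":[[0,0,0],[0,0,0],[0,0,0],[0,0,0],[0,0,0],[0,0,0],[0,0,0],[0,0,0],[0,0,0]],"fingers":[1,1,1,1,1,1,1,1,1]}'
python3 look.py 3;python3 -c "
from kin import *
P,R=tcp_for((473.1,93.3,60),12,0,0,1); delta(P,R)"
```

```text
time_s: 6.88
tcp_pos: [466.8, 120.9, 93.1]
eef_rot: [134.9, 0.1, 12.0]
force: [-0.1, -0.2, -0.3]
width: 87.2
[466.97 121.31  93.38] scene [298.94 256.83] top [345.66 261.62]
rotvec tool0 [ 0.1 -0.   0.1] | 0.14205476675416331  shift in tool0(cm) [ 0.02  0.02 -0.01]  in tool1(cm) [ 0.02  0.02 -0.01] world [ 0.19 -0.07  0.18]
```

View pics/cs3.png

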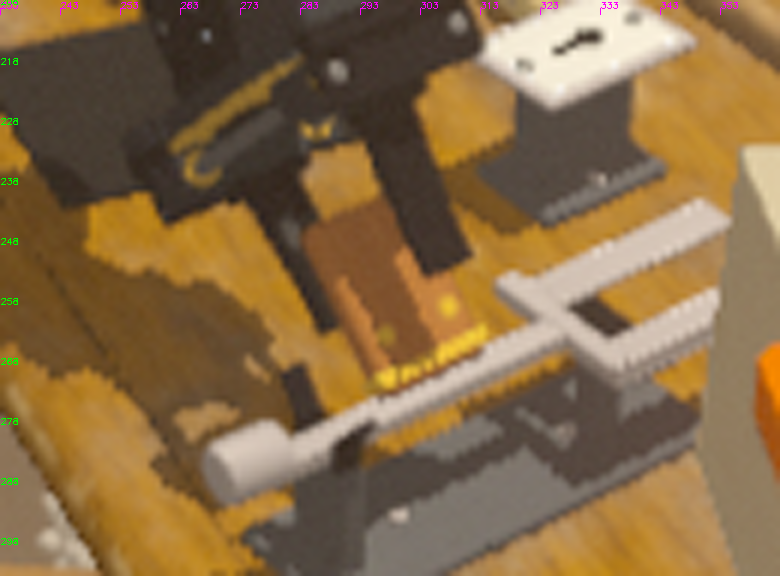

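View pics/ct3.png

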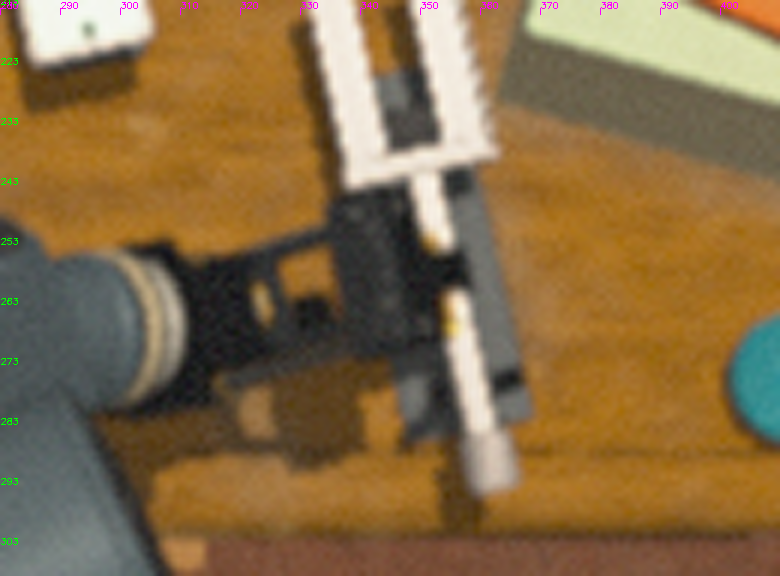

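```bash
python3 -m creep '{"linear":[[0,0,0],[0,0,0],[0,0,0],[0,0,0],[0,0,0],[0,0,0],[0,0,0],[0,0,0],[0,0,0],[0,0,0]],"delta_rot":[[0,0,0],[0,0,0],[0,0,0],[0,0,0],[0,0,0],[0,0,0],[0,0,0],[0,0,0],[0,0,0],[0,0,0]],"fingers":[-1,-1,-1,-1,-1,-1,-1,-1,-1,-1]}' 15
```

```text
time_s: 7.82
tcp_pos: [466.8, 121.2, 93.2]
eef_rot: [134.9, 0.1, 12.1]
force: [0.2, 0.5, 0.2]
width: 28.2
```

```bash
python3 -m creep '{"linear":[[0,0,0],[0,0,0],[0,0,0],[0,0,0],[0,0,0],[0,0,0]],"delta_rot":[[0,0,0],[0,0,0],[0,0,0],[0,0,0],[0,0,0],[0,0,0]],"fingers":[-1,-1,-1,-1,-1,-1]}'; python3 -m creep '{"linear":[[0,0,0],[0,0,0],[0,0,0]],"delta_rot":[[0,0,0],[0,0,0],[0,0,0]],"fingers":[-1,-1,-1]}' 60
```

```text
time_s: 8.32
tcp_pos: [466.8, 120.8, 93.7]
eef_rot: [134.8, 0.1, 12.1]
force: [0.7, -1.8, 2.1]
width: 15.6
time_s: 8.57
tcp_pos: [466.8, 120.8, 93.7]
eef_rot: [134.8, 0.1, 12.1]
force: [0.8, -3.5, 5.0]
width: 15.7
```

```bash
python3 -m creep '{"linear":[[0,0.2,-0.2],[0,0.3,-0.3],[0,0.4,-0.4],[0,0.5,-0.5],[0,0.6,-0.6],[0,0.7,-0.7],[0,0.7,-0.7],[0,0.6,-0.6],[0,0.5,-0.5],[0,0.4,-0.4],[0,0.2,-0.2],[0,0,0],[0,0,0]],"delta_rot":[[0,0,0],[0,0,0],[0,0,0],[0,0,0],[0,0,0],[0,0,0],[0,0,0],[0,0,0],[0,0,0],[0,0,0],[0,0,0],[0,0,0],[0,0,0]],"fingers":[-1,-1,-1,-1,-1,-1,-1,-1,-1,-1,-1,-1,-1]}'
python3 look.py 4
```

```text
time_s: 9.65
tcp_pos: [466.8, 121.3, 165.3]
eef_rot: [134.9, 0.1, 12.1]
force: [0.2, -0.3, -2.8]
width: 15.5
[466.63 121.22 165.01] scene [298.9  232.36] top [346.93 259.41]
```

View pics/cs4.png

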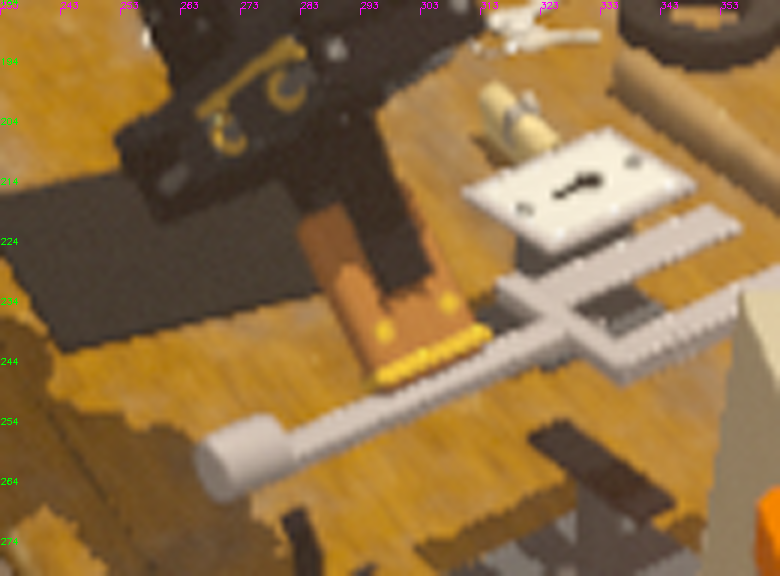

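View pics/ct4.png

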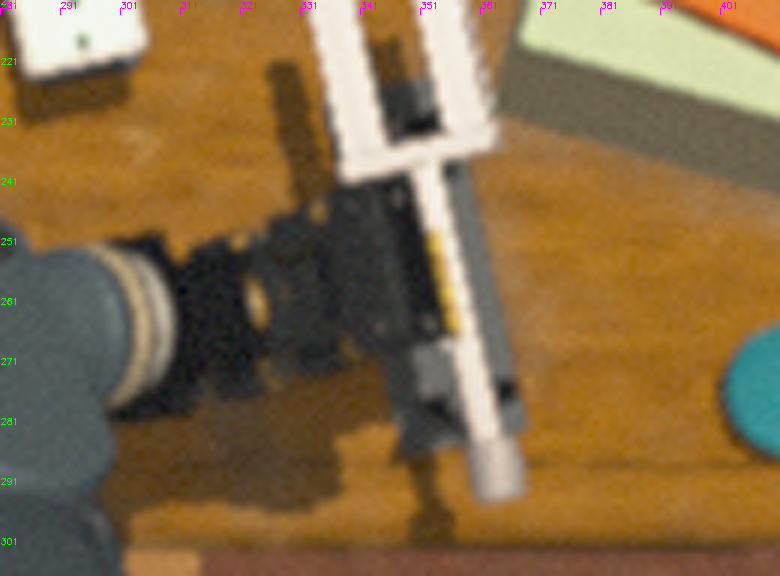

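Run:
```python
from kin import *
y=12.7
tf=np.array([636.6,287,54])-Rz(y)@[123,0,0]; tp=tf-Rz(y)@[118,0,0]; print(tf,tp)
for z in(131,54):
    tp[2]=z; P,R=tcp_for(tp,y,0,0,1); print(P); delta(P,R)
```

```text
[516.61 259.96  54.  ] [401.5  234.02  54.  ]
[395.22 261.88 164.56]
rotvec tool0 [ 0.11  0.56 -0.35] | 0.6693205431050117  shift in tool0(cm) [ -4.05 -10.8  -10.76]  in tool1(cm) [ -3.87 -10.84 -10.78] world [-71.42 140.66  -0.44]
[395.22 261.88  87.56]
rotvec tool0 [ 0.11  0.56 -0.35] | 0.6693205431050117  shift in tool0(cm) [ -4.03 -16.25  -5.33]  in tool1(cm) [ -3.87 -16.29  -5.34] world [-71.42 140.66 -77.44]
```

```bash
python3 -m creep '{"linear":[[-0.1,-0.4,-0.4],[-0.3,-0.8,-0.8],[-0.4,-1.1,-1.1],[-0.5,-1.3,-1.3],[-0.5,-1.3,-1.3],[-0.5,-1.3,-1.3],[-0.5,-1.3,-1.3],[-0.4,-1.2,-1.2],[-0.3,-0.9,-0.9],[-0.2,-0.6,-0.6],[-0.1,-0.4,-0.4],[-0.1,-0.2,-0.2],[0,-0.3,0.3],[0,-0.7,0.7],[0,-1,1],[0,-1,1],[0,-1,1],[0,-0.8,0.8],[0,-0.5,0.5],[0,-0.1,0.1]],"delta_rot":[[0.1,0.5,-0.3],[0,0,0],[0,0,0],[0,0,0],[0,0,0],[0,0,0],[0,0,0],[0,0,0],[0,0,0],[0,0,0],[0,0,0],[0,0,0],[0,0,0],[0,0,0],[0,0,0],[0,0,0],[0,0,0],[0,0,0],[0,0,0],[0,0,0]],"fingers":[-1,-1,-1,-1,-1,-1,-1,-1,-1,-1,-1,-1,-1,-1,-1,-1,-1,-1,-1,-1]}'
python3 -m creep '{"linear":[[0,0,0],[0,0,0]],"delta_rot":[[0,0,0],[0,0,0]],"fingers":[-1,-1]}'
python3 look.py 5 "[590,275,65]"; python3 -c "
from kin import *
y=12.7
tf=np.array([636.6,287,54])-Rz(y)@[123,0,0]; tp=tf-Rz(y)@[118,0,0]
P,R=tcp_for(tp,y,0,0,1); delta(P,R)"
```

```text
time_s: 11.42
tcp_pos: [395.0, 261.1, 87.0]
eef_rot: [134.9, 0.1, 12.6]
force: [0.6, -0.7, -2.9]
width: 15.3
time_s: 11.58
tcp_pos: [395.8, 261.9, 89.1]
eef_rot: [135.0, -0.1, 12.6]
force: [0.1, 0.2, -2.5]
width: 15.4
[590. 275.  65.] scene [315.47 223.43] top [295.71 223.79]
rotvec tool0 [-0.02 -0.04 -0.13] | 0.1379564948983334  shift in tool0(cm) [-0.07 -0.13  0.15]  in tool1(cm) [-0.07 -0.13  0.15] world [-0.69 -0.3  -1.96]
```

View pics/cs5.png

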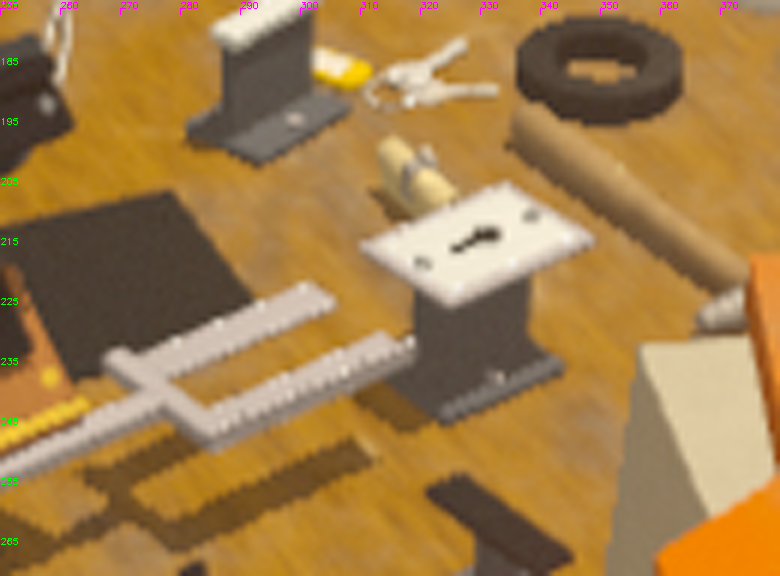

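View pics/ct5.png

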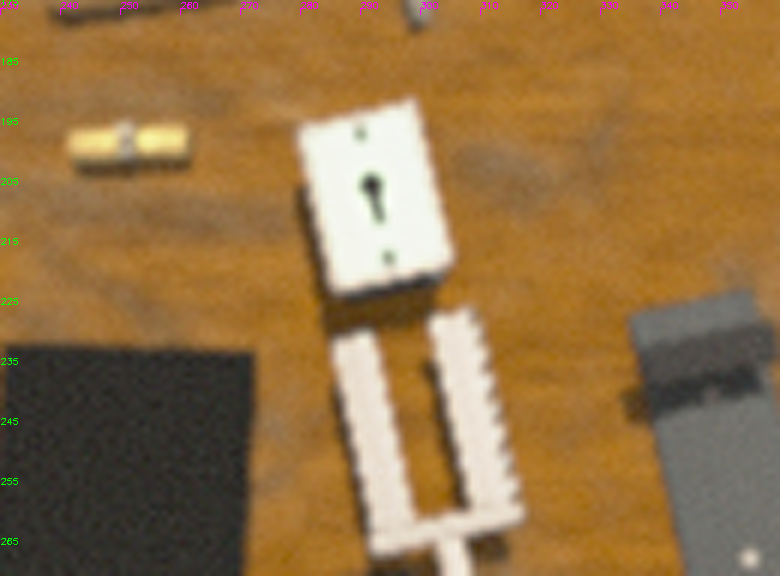

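```bash
cat > m5.py <<'E'
from kin import *
p,R=cur(); Rt=R*toolrot(0,0,0,1).inv()
t=p-R.apply([0,0,19])-Rt.apply([0,42,47]); print("turner from tcp",t,Rt.as_euler("xyz",degrees=True))
S=lambda u,v:(250+(u-2.5)/6,175+(v-2.5)/6); T=lambda u,v:(230+(u-2.5)/6,175+(v-2.5)/6)
z=t[2]
FT=[("top",(l[0],l[1],l[2]+z),T(*q)) for l,q in [((175,37,3),(333,342)),((175,15.5,4),(377,332)),((175,-15.5,4),(430,318)),((175,-40,12),(472,308)),((60,40,5),(373,555)),((60,-40,10),(523,520))]]
FS=[("scene",(l[0],l[1],l[2]+z),S(*q)) for l,q in [((175,37,4),(307,282)),((175,15.5,4),(335,302)),((175,-15.5,4),(385,333)),((175,-40,12),(412,342)),((60,40,10),(105,355)),((60,-40,12),(207,435))]]
c=[(45,32,75),(45,-32,75),(-45,-32,75),(-45,32,75)]
PT=[("top",l,T(*q)) for l,q in zip(c,[(297,127),(415,98),(455,262),(333,293)])]
PS=[("scene",l,S(*q)) for l,q in zip(c,[(505,182),(595,240),(455,304),(362,243)])]
RS=[("scene",(-37.5,-28,4),S(443,422)),("scene",(37.5,-28,8),S(563,362))]
for n,o in(("fork top",FT),("fork scene",FS),("fork both",FT+FS),("plate top",PT),("plate scene",PS),("plate both",PS+PT),("railbase",RS)):
    x,r=fit(o,(400,230,12) if "fork" in n else (636,286,12)); print(n,x,"rms",np.sqrt((r**2).mean()))
    if "both" in n: print(r.T)
E
python3 m5.py
```

```text
turner from tcp [402.22 234.33  55.95] [ 0.02 -0.12 12.64]
fork top [403.78 235.53  12.3 ] rms 0.2941249086313124
fork scene [398.84 232.26  12.75] rms 0.42857226205552984
fork both [401.53 234.88  12.42] rms 0.6781548076311311
[[ 0.04 -0.65  0.13  0.65  0.18  0.27  0.93  1.11 -0.08  1.26 -0.29  0.78]
 [ 0.62  0.73  0.9   0.43  0.86  0.84 -0.51 -0.46 -0.64 -0.59 -0.7  -0.8 ]]
plate top [641.76 285.86  13.16] rms 0.17302505069960974
plate scene [637.9  283.81  14.03] rms 0.3466970216550125
plate both [640.13 285.63  13.54] rms 0.5047574692713314
[[ 0.61  1.   -0.08  0.16 -0.13 -0.05  0.03  0.44]
 [-0.58 -0.88 -0.42 -0.2   0.6   0.64  0.53  0.25]]
railbase [633.67 286.03  12.43] rms 0.21969393350026237
```

```bash
python3 -m creep '{"linear":[[0,0.05,0.33],[0,0,0],[0.3,0,0],[0.6,0,0],[0.8,0,0],[0.8,0,0],[0.8,0,0],[0.8,0,0],[0.6,0,0],[0.3,0,0],[0,0,0]],"delta_rot":[[0,0.25,-0.25],[0,0,0],[0,0,0],[0,0,0],[0,0,0],[0,0,0],[0,0,0],[0,0,0],[0,0,0],[0,0,0],[0,0,0]],"fingers":[-1,-1,-1,-1,-1,-1,-1,-1,-1,-1,-1]}'
python3 look.py 6 "[610,275,65]"; python3 -c "
from kin import *
p,R=cur(); Rt=R*toolrot(0,0,0,1).inv()
t=p-R.apply([0,0,19])-Rt.apply([0,42,47]); print('turner from tcp',t,Rt.as_euler('xyz',degrees=True))
print(Rz(-13)@(np.array([637,286.8,0])-t),Rz(-13)@(np.array([640.7,285.3,0])-t))"
```

```text
time_s: 12.6
tcp_pos: [445.8, 270.6, 86.9]
eef_rot: [135.0, -0.1, 12.9]
force: [0.7, -0.5, -1.9]
width: 15.7
[610. 275.  65.] scene [321.98 221.74] top [295.71 217.54]
turner from tcp [450.95 242.37  53.36] [-0.03 -0.   12.95]
[191.28   1.44 -53.36] [194.54  -0.85 -53.36]
```

View pics/cs6.png

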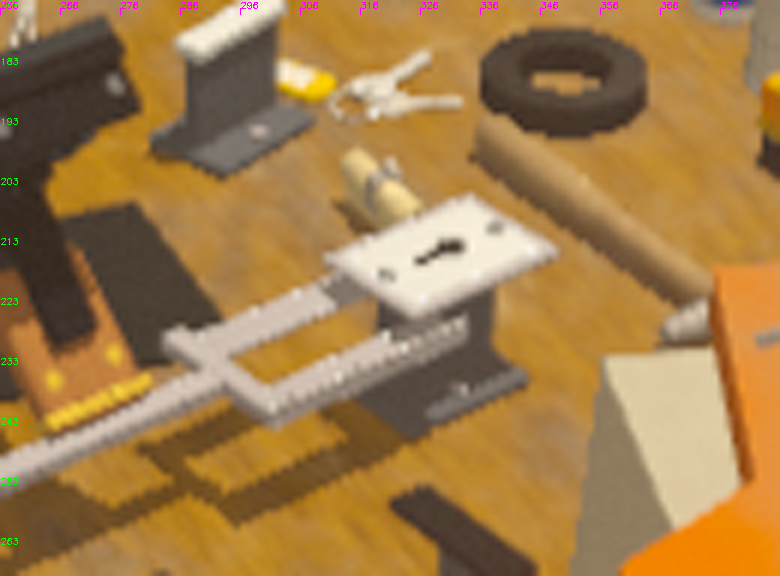

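View pics/ct6.png

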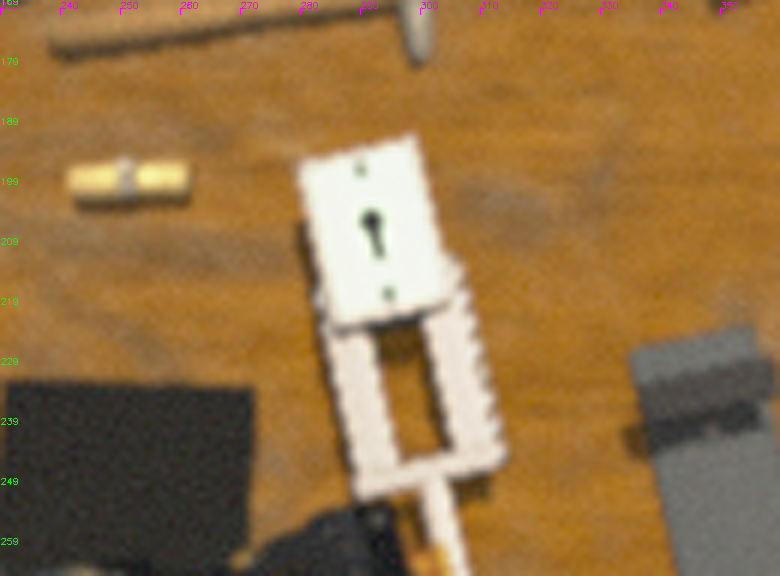

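```bash
python3 -m creep '{"linear":[[0.3,0,0],[0.6,0,0],[0.8,0,0],[0.8,0,0],[0.8,0,0],[0.8,0,0],[0.8,0,0],[0.8,0,0],[0.7,0,0],[0.5,0,0],[0.2,0,0],[0,0,0],[0,0,0]],"delta_rot":[[0,0,0],[0,0,0],[0,0,0],[0,0,0],[0,0,0],[0,0,0],[0,0,0],[0,0,0],[0,0,0],[0,0,0],[0,0,0],[0,0,0],[0,0,0]],"fingers":[-1,-1,-1,-1,-1,-1,-1,-1,-1,-1,-1,-1,-1]}'
python3 look.py 7 "[610,275,65]"; python3 -c "
from kin import *
p,R=cur(); Rt=R*toolrot(0,0,0,1).inv()
t=p-R.apply([0,0,19])-Rt.apply([0,42,47]); print('turner from tcp',t,Rt.as_euler('xyz',degrees=True))
print(Rz(-13)@(np.array([637,286.8,0])-t),Rz(-13)@(np.array([640.7,285.3,0])-t))"
```

```text
time_s: 13.78
tcp_pos: [513.7, 286.2, 87.0]
eef_rot: [135.0, -0.0, 13.0]
force: [0.1, -0.4, -3.4]
width: 15.5
[610. 275.  65.] scene [321.98 221.74] top [295.71 217.54]
turner from tcp [519.9  258.4   53.46] [-0.03  0.01 12.99]
[120.48   1.33 -53.46] [123.75  -0.96 -53.46]
```

View pics/cs7.png

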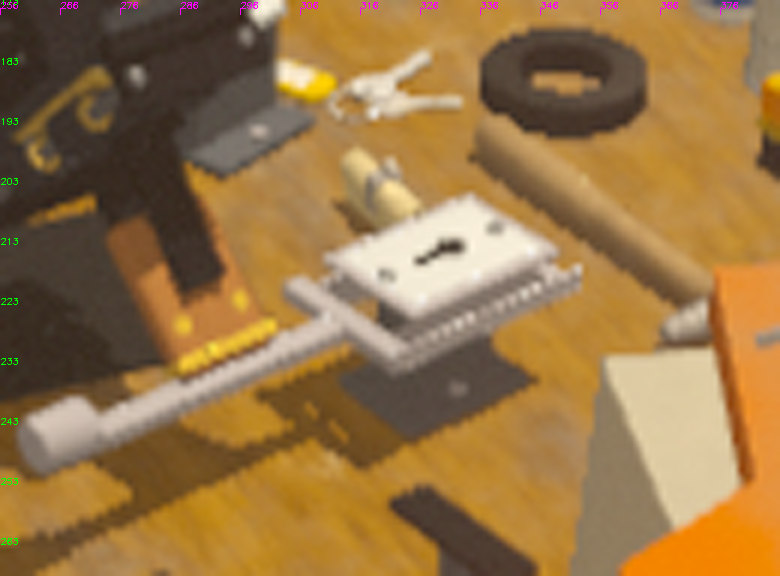

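View pics/ct7.png

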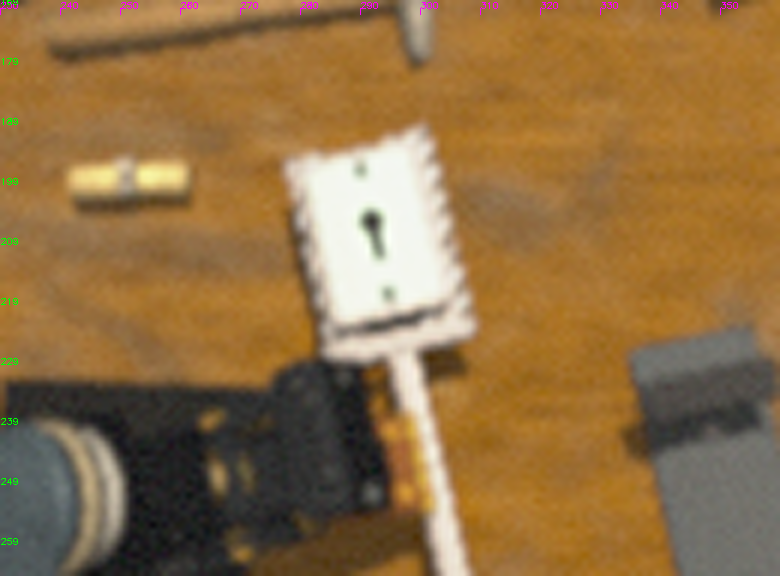

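```bash
python3 -m creep '{"linear":[[0,0.2,-0.2],[0,0.3,-0.3],[0,0.2,-0.2],[0,0.15,-0.15],[0,0.15,-0.15],[0,0.2,-0.2],[0,0.3,-0.3],[0,0.4,-0.4],[0,0.5,-0.5],[0,0.6,-0.6],[0,0.7,-0.7],[0,0.7,-0.7],[0,0.7,-0.7],[0,0.6,-0.6],[0,0.4,-0.4],[0,0.2,-0.2],[0,0.1,-0.1],[0,0,0],[0,0,0]],"delta_rot":[[0,0,0],[0,0,0],[0,0,0],[0,0,0],[0,0,0],[0,0,0],[0,0,0],[0,0,0],[0,0,0],[0,0,0],[0,0,0],[0,0,0],[0,0,0],[0,0,0],[0,0,0],[0,0,0],[0,0,0],[0,0,0],[0,0,0]],"fingers":[-1,-1,-1,-1,-1,-1,-1,-1,-1,-1,-1,-1,-1,-1,-1,-1,-1,-1,-1]}'
python3 look.py 8 "[610,275,130]"; python3 -c "
from kin import *
p,R=cur(); Rt=R*toolrot(0,0,0,1).inv()
t=p-R.apply([0,0,19])-Rt.apply([0,42,47]); print('turner from tcp',t,Rt.as_euler('xyz',degrees=True))"
```

```text
time_s: 15.47
tcp_pos: [513.7, 286.3, 177.2]
eef_rot: [135.0, 0.0, 13.0]
force: [-0.2, -0.4, -4.5]
width: 15.4
[610. 275. 130.] scene [322.59 201.36] top [294.46 213.47]
turner from tcp [520.09 258.37 143.4 ] [-0.03  0.02 12.98]
```

View pics/cs8.png

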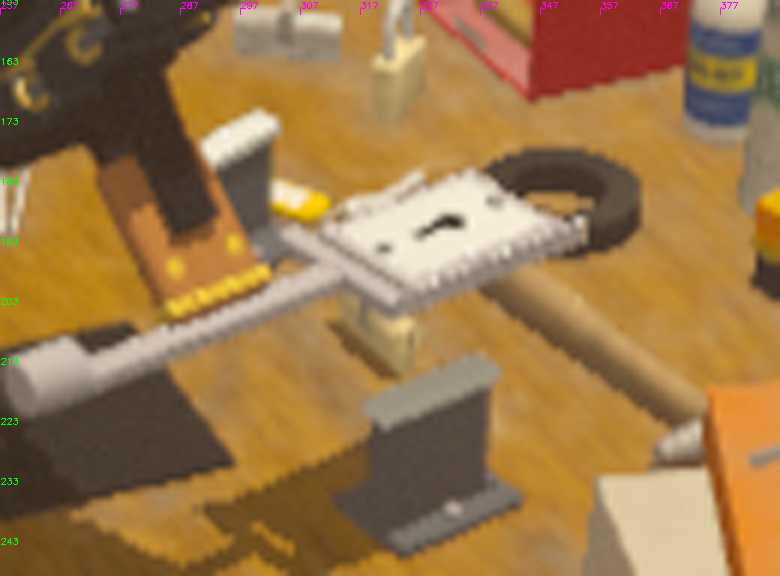

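View pics/ct8.png

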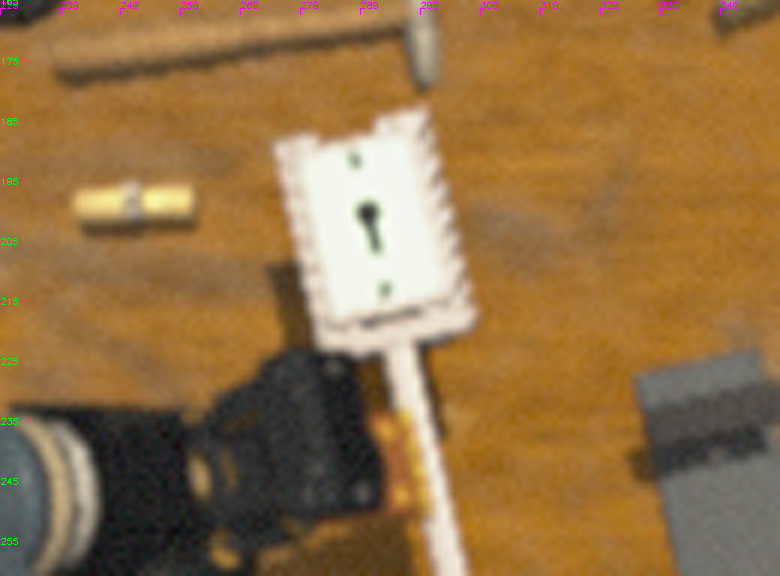

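Run:
```python
from kin import *
for px,z in(((363.6,230),0),((372,212),100),((368,225),50),((455,258),100)): print(px,z,back("top",px,z))
pad=np.array([493.4,425.5]); q=np.array(state()["joint_pos"]); print(q)
for psi in(25,30):
  for re in (112,):
    t0=np.append(pad,0)+Rz(psi)@[-123,36,0]; 
    for roll,z in((0,100),(0,57),(20,57),(40,57),(60,57),(80,57),(90,57),(100,57),(112,57)):
        t0[2]=z; P,R=tcp_for(t0,psi,roll,0,1); q,e=ik(P,R,q); print(psi,roll,q,round(e,3),"wr",fk(q,1)[3],"el",fk(q,1)[2],P)
psi=30;t0=np.append(pad,0)+Rz(psi)@[-123,36,0];t0[2]=100;print(t0);P,R=tcp_for(t0,psi,0,0,1);delta(P,R)
```

```text
(363.6, 230) 0 [579.16  56.22   0.  ]
(372, 212) 100 [618.71  38.4  100.  ]
(368, 225) 50 [586.96  46.52  50.  ]
(455, 258) 100 [ 474.88 -209.1   100.  ]
[ 37.5   43.44  79.4  -40.51  82.16 129.48]
25 0 [ 57.86  46.76  80.38 -36.76  83.05 137.57] 0.0 wr [263.36 627.79 349.56] el [133.83 421.67 677.05] [354.64 432.03 133.56]
25 0 [ 57.86  50.23  80.94 -37.12  79.82 140.02] 0.0 wr [263.36 627.79 306.56] el [146.4  441.67 650.35] [354.64 432.03  90.56]
25 20 [ 50.    41.05  89.78 -25.51  62.78 129.54] 0.0 wr [305.66 537.07 375.15] el [163.08 367.12 717.64] [360.22 420.07  98.31]
25 40 [ 39.    35.05  97.82  -6.48  48.52 108.35] 0.0 wr [355.33 430.55 405.37] el [192.53 298.74 755.56] [366.58 406.42 101.07]
25 60 [ 25.93  34.05 104.05  21.96  43.8   74.74] 0.0 wr [406.37 321.09 393.57] el [247.45 243.81 761.38] [372.96 392.74  98.52]
25 80 [ 13.39  39.06 107.41  45.68  51.75  43.55] 0.0 wr [452.63 221.89 341.18] el [334.63 193.8  730.79] [378.58 380.68  90.96]
25 90 [  8.17  43.59 107.77  52.54  58.5   32.55] 0.0 wr [472.18 179.97 301.56] el [385.43 167.51 700.09] [380.9  375.72  85.56]
2
[... 911 characters left out ...]
2.62  39.61 105.24  41.83  55.17  42.01] 0.0 wr [470.53 219.11 341.18] el [341.48 190.22 727.21] [382.93 370.85  90.96]
30 90 [  7.73  44.14 104.88  47.78  62.08  32.62] 0.0 wr [493.66 179.05 301.56] el [390.75 165.09 696.18] [385.66 366.11  85.56]
30 100 [  3.82  49.54 103.74  51.7   69.52  25.52] 0.0 wr [513.   145.56 254.51] el [438.91 140.61 655.75] [387.89 362.25  79.3 ]
30 112 [  0.48  56.78 101.42  54.74  78.79  19.23] 0.0 wr [530.38 115.45 190.26] el [490.83 115.12 596.4 ] [389.79 358.96  70.91]
[368.88 395.18 100.  ]
rotvec tool0 [  0.03  12.06 -12.02] | 17.023260471950838  shift in tool0(cm) [-12.5  -14.8   -8.67]  in tool1(cm) [ -7.09 -16.88 -10.74] world [-159.09  133.69  -43.38]
```

Run:
```python
from kin import *
pad=np.array([493.4,425.5])
psi=25;t0=np.append(pad,0)+Rz(psi)@[-123,36,0];t0[2]=100;print(t0);P,R=tcp_for(t0,psi,0,0,1);delta(P,R)
p0,R0=cur()
pr=[.15,.35,.6,.9,1.1,1.2,1.25,1.25,1.25,1.25,1.25,1.25,1.25,1.2,1.1,.9,.7,.5,.3,.15]; n=sum(pr)
rot=[0]*3+[1]*13+[0]*4; k=12.0/13
Rm=R0*Ro.from_rotvec(np.array([0,.707,-.707])*6,degrees=True); print("mid",Rm.inv().apply(P-p0)/10/n, n)
def sim(lin,rots,after):
    p=p0.copy();r=R0
    for l,w in zip(lin,rots):
        d=Ro.from_rotvec(w,degrees=True)
        if not after: p=p+r.apply(np.array(l)*10); r=r*d
        else: r=r*d; p=p+r.apply(np.array(l)*10)
    return p,r
u=Rm.inv().apply(P-p0)/10/n
for a in(0,1):
    p,r=sim([u*x for x in pr],[np.array([0,.65,-.65])*x for x in rot],a); print(a,p-P,(R.inv()*r).as_rotvec(degrees=True))
```

```text
[366.71 406.15 100.  ]
rotvec tool0 [ 0.03  8.52 -8.48] | 12.023280404665346  shift in tool0(cm) [-12.22 -15.64  -9.51]  in tool1(cm) [ -8.25 -17.16 -11.03] world [-159.05  145.81  -43.38]
mid [-0.58 -0.92 -0.58] 17.9
0 [ 0.94  0.31 -0.  ] [-0.03 -0.07  0.03]
1 [-1.04 -1.85  0.  ] [-0.03 -0.07  0.03]
```

```bash
python3 -m creep '{"linear":[[-0.09,-0.14,-0.09],[-0.2,-0.32,-0.2],[-0.35,-0.55,-0.35],[-0.52,-0.83,-0.52],[-0.64,-1.02,-0.64],[-0.7,-1.1,-0.7],[-0.72,-1.15,-0.72],[-0.72,-1.15,-0.72],[-0.72,-1.15,-0.72],[-0.72,-1.15,-0.72],[-0.72,-1.15,-0.72],[-0.72,-1.15,-0.72],[-0.72,-1.15,-0.72],[-0.7,-1.1,-0.7],[-0.64,-1.02,-0.64],[-0.52,-0.83,-0.52],[-0.4,-0.64,-0.4],[-0.29,-0.46,-0.29],[-0.17,-0.28,-0.17],[-0.09,-0.14,-0.09]],"delta_rot":[[0,0,0],[0,0,0],[0,0,0],[0,0.65,-0.65],[0,0.65,-0.65],[0,0.65,-0.65],[0,0.65,-0.65],[0,0.65,-0.65],[0,0.65,-0.65],[0,0.65,-0.65],[0,0.65,-0.65],[0,0.65,-0.65],[0,0.65,-0.65],[0,0.65,-0.65],[0,0.65,-0.65],[0,0.65,-0.65],[0,0,0],[0,0,0],[0,0,0],[0,0,0]],"fingers":[-1,-1,-1,-1,-1,-1,-1,-1,-1,-1,-1,-1,-1,-1,-1,-1,-1,-1,-1,-1]}'
python3 -m creep '{"linear":[[0,0,0],[0,0,0]],"delta_rot":[[0,0,0],[0,0,0]],"fingers":[-1,-1]}'
python3 look.py 9 "[470,420,100]"
python3 - <<'E'
from kin import *
pad=np.array([493.4,425.5])
psi=25;t0=np.append(pad,0)+Rz(psi)@[-123,36,0];t0[2]=100;P,R=tcp_for(t0,psi,0,0,1);delta(P,R)
p0=np.array([513.7,286.3,177.2]);p0=P-np.array([-159.05,145.81,-43.38]); R0=toolrot(12.98,-.03,.02,1)
L=[[-0.09,-0.14,-0.09],[-0.2,-0.32,-0.2],[-0.35,-0.55,-0.35],[-0.52,-0.83,-0.52],[-0.64,-1.02,-0.64],[-0.7,-1.1,-0.7],[-0.72,-1.15,-0.72],[-0.72,-1.15,-0.72],[-0.72,-1.15,-0.72],[-0.72,-1.15,-0.72],[-0.72,-1.15,-0.72],[-0.72,-1.15,-0.72],[-0.72,-1.15,-0.72],[-0.7,-1.1,-0.7],[-0.64,-1.02,-0.64],[-0.52,-0.83,-0.52],[-0.4,-0.64,-0.4],[-0.29,-0.46,-0.29],[-0.17,-0.28,-0.17],[-0.09,-0.14,-0.09]]
for a in(0,1):
    p=p0.copy();r=R0
    for i,l in enumerate(L):
        d=Ro.from_rotvec([0,.65,-.65] if 3<=i<16 else [0,0,0],degrees=True)
        if a: r=r*d
        p=p+r.apply(np.array(l)*10)
        if not a: r=r*d
    print(a,p,cur()[0]-p)
E
```

```text
time_s: 17.23
tcp_pos: [355.3, 432.8, 134.1]
eef_rot: [135.0, -0.1, 24.9]
force: [-0.1, -0.1, -4.8]
width: 15.3
time_s: 17.4
tcp_pos: [355.9, 432.2, 134.2]
eef_rot: [135.0, -0.1, 24.9]
force: [0.4, -0.4, -3.7]
width: 15.3
[470. 420. 100.] scene [254.06 197.26] top [247.18 261.15]
rotvec tool0 [ 0.02  0.04 -0.13] | 0.1421283966546548  shift in tool0(cm) [-0.12 -0.08  0.02]  in tool1(cm) [-0.12 -0.08  0.02] world [-1.34 -0.09 -0.71]
0 [355.05 432.26 133.55] [ 0.93 -0.14  0.73]
1 [353.07 430.1  133.55] [2.9  2.03 0.73]
```

View pics/cs9.png

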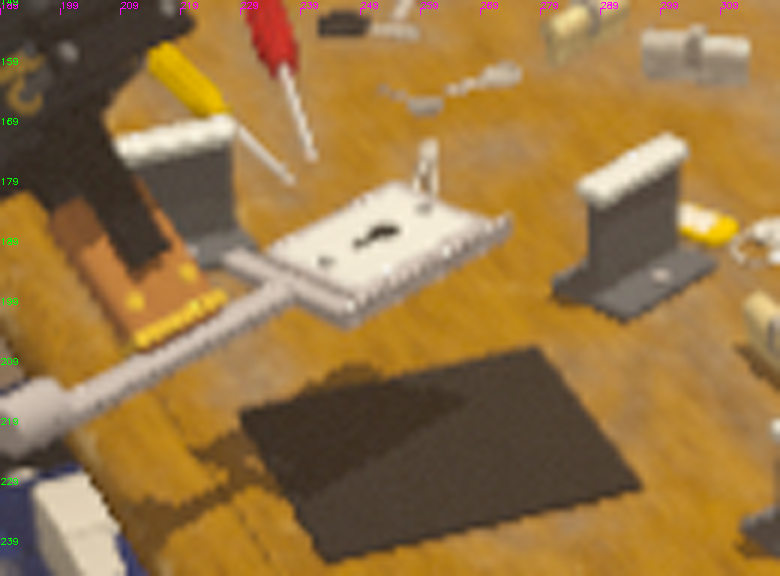

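View pics/ct9.png

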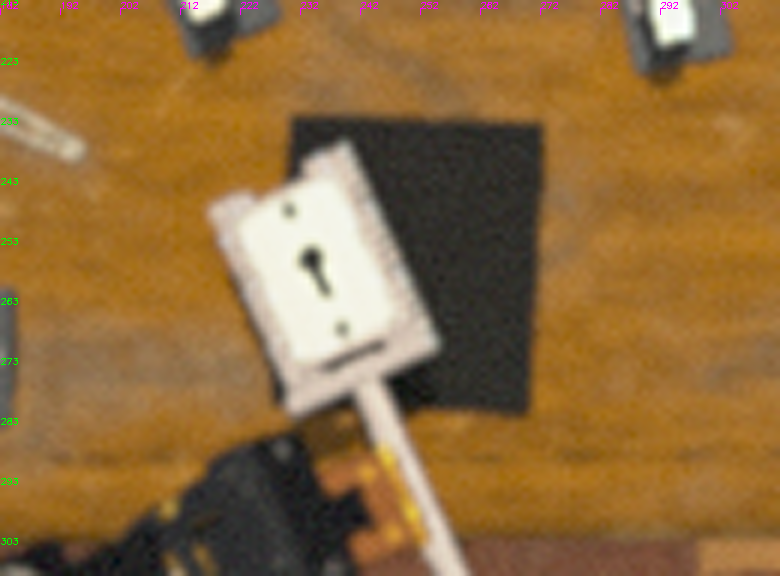

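```bash
python3 -m creep '{"linear":[[-0.06,-0.1,0.1],[-0.06,-0.2,0.2],[0,-0.34,0.3],[0,-0.45,0.45],[0,-0.5,0.5],[0,-0.5,0.5],[0,-0.4,0.4],[0,-0.3,0.3],[0,-0.2,0.2],[0,-0.1,0.1],[0,0,0],[0,0,0]],"delta_rot":[[0,0,0],[0,0,0],[0,0,0],[0,0,0],[0,0,0],[0,0,0],[0,0,0],[0,0,0],[0,0,0],[0,0,0],[0,0,0],[0,0,0]],"fingers":[-1,-1,-1,-1,-1,-1,-1,-1,-1,-1,-1,-1]}'
python3 - <<'E'
from kin import *
p0,R0=cur(); Rt=R0*toolrot(0,0,0,1).inv()
print("t",p0-R0.apply([0,0,19])-Rt.apply([0,42,47]),Rt.as_euler("xyz",degrees=True))
rows=[3,5,7,7,6.5,6,5.8,5.8,5.8,5.8,5.8,6.2,6.8,7,7,7,7,7]
p=p0;r=R0;q=np.array(state()["joint_pos"])
L=[]
for d in rows:
    D=Ro.from_rotvec([d,0,0],degrees=True); v=np.array([0,3.5,-44.0]); s=D.apply(v)-v; s=np.round(s/10,2); L.append(list(s))
    p=p+r.apply(s*10); r=r*D; q2,e=ik(p,r,q); Rt=r*toolrot(0,0,0,1).inv()
    print(d,s,"t",p-r.apply([0,0,19])-Rt.apply([0,42,47]),round(Rt.as_euler("xyz",degrees=True)[0],1),"q/s",np.abs(q2-q).max()*12,np.argmax(np.abs(q2-q))+1); q=q2
E
```

```text
time_s: 18.5
tcp_pos: [354.3, 432.3, 90.8]
eef_rot: [135.0, -0.1, 24.9]
force: [-0.2, 0.1, -4.5]
width: 15.3
t [366.39 406.43  57.28] [-0.02 -0.06 24.93]
3 [0.   0.23 0.02] t [366.38 406.46  57.31] 3.0 q/s 30.857983317067806 5
5 [0.   0.38 0.05] t [366.39 406.45  57.29] 8.0 q/s 51.763269515778575 5
7 [0.   0.53 0.08] t [366.39 406.45  57.24] 15.0 q/s 72.01038492731323 5
7 [0.   0.53 0.08] t [366.39 406.45  57.19] 22.0 q/s 70.02261979821901 5
6.5 [0.   0.5  0.07] t [366.41 406.41  57.19] 28.5 q/s 69.75881885001769 6
6 [0.   0.46 0.06] t [366.42 406.38  57.21] 34.5 q/s 79.32268101888712 6
5.8 [0.   0.44 0.06] t [366.41 406.4   57.19] 40.3 q/s 91.6288201539731 6
5.8 [0.   0.44 0.06] t [366.4  406.42  57.17] 46.1 q/s 106.2246456846832 6
5.8 [0.   0.44 0.06] t [366.39 406.44  57.15] 51.9 q/s 118.23284897287141 6
5.8 [0.   0.44 0.06] t [366.38 406.46  57.13] 57.7 q/s 124.84255425375198 6
5.8 [0.   0.44 0.06] t [366.37 406.48  57.12] 63.5 q/s 124.30347694667802 6
6.2 [0.   0.47 0.06] t [366.37 406.49  57.16] 69.7 q/s 124.7178548820618 6
6.8 [0.   0.52 0.07] t [366.38 406.46  57.18] 76.5 q/s 121.3408822554803 6
7 [0.   0.53 0.08] t [366.36 406.5   57.16] 83.5 q/s 105.8510332155744 6
7 [0.   0.53 0.08] t [366.34 406.55  57.14] 90.5 q/s 87.68124725870074 6
7 [0.   0.53 0.08] t [366.32 406.59  57.13] 97.5 q/s 72.01197907505662 6
7 [0.   0.53 0.08] t [366.3  406.64  57.13] 104.5 q/s 64.93487643202707 5
7 [0.   0.53 0.08] t [366.28 406.68  57.13] 111.5 q/s 66.43931990138896 5
```

```bash
python3 -m creep '{"linear":[[0,0.31,0.03],[0,0.53,0.08],[0,0.53,0.08],[0,0.53,0.08],[0,0.53,0.08],[0,0.53,0.08],[0,0.5,0.07],[0,0.47,0.06],[0,0.44,0.06],[0,0.44,0.06],[0,0.46,0.06],[0,0.51,0.07],[0,0.53,0.08],[0,0.53,0.08],[0,0.53,0.08],[0,0.53,0.08],[0,0.53,0.08],[0,0,0],[0,0,0]],"delta_rot":[[4,0,0],[7,0,0],[7,0,0],[7,0,0],[7,0,0],[7,0,0],[6.6,0,0],[6.2,0,0],[5.7,0,0],[5.7,0,0],[6,0,0],[6.7,0,0],[7,0,0],[7,0,0],[7,0,0],[7,0,0],[7,0,0],[0,0,0],[0,0,0]],"fingers":[-1,-1,-1,-1,-1,-1,-1,-1,-1,-1,-1,-1,-1,-1,-1,-1,-1,-1,-1]}'
python3 look.py 10 "[480,420,40]"
python3 - <<'E'
from kin import *
p0,R0=cur(); Rt=R0*toolrot(0,0,0,1).inv()
print("t",p0-R0.apply([0,0,19])-Rt.apply([0,42,47]),Rt.as_euler("xyz",degrees=True),state()["joint_pos"])
E
```

```text
time_s: 20.08
tcp_pos: [384.0, 367.8, 69.7]
eef_rot: [-114.2, 0.1, 24.9]
force: [-0.3, 0.8, -2.9]
width: 15.6
[480. 420.  40.] scene [258.2 214.6] top [250.3  259.79]
t [365.96 406.78  58.09] [110.72  -0.15  25.06] [  0.66  55.63 105.73  59.6   74.36  17.44]
```

View pics/cs10.png

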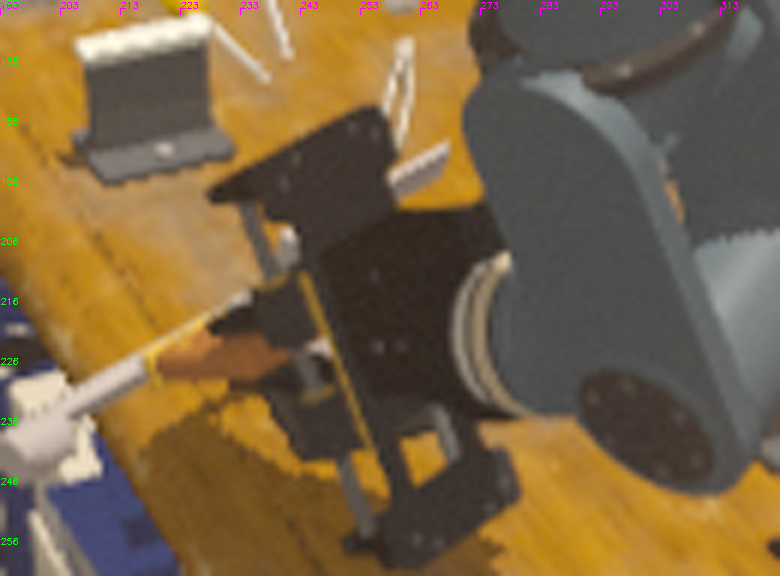

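View pics/ct10.png

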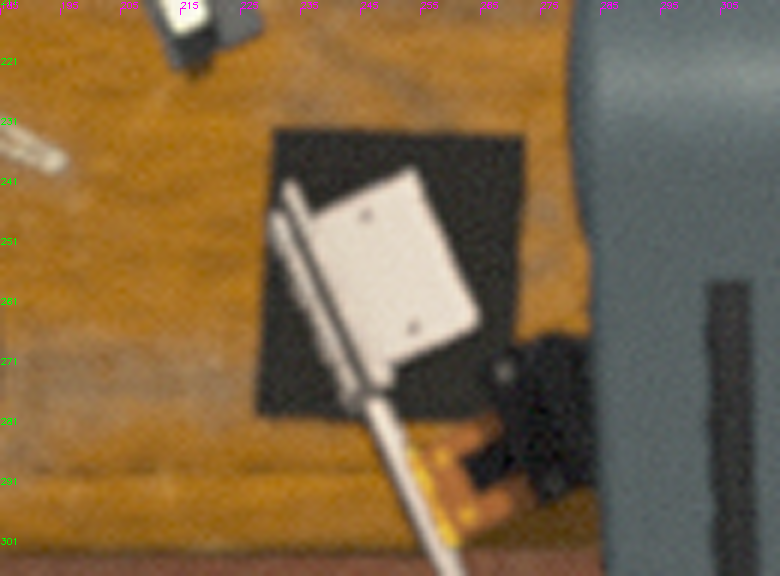

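Run:
```python
from kin import *
p0,R0=cur()
print("ty",R0.inv().apply(Rz(25)@[0,1,0]),"up",R0.inv().apply([0,0,1]))
```

```text
ty [ 0.   -0.41  0.91] up [ 0.   -0.91 -0.41]
```

```bash
python3 -m creep '{"linear":[[0,-0.1,0.3],[0,-0.2,0.45],[0,-0.3,0.7],[0,-0.4,0.9],[0,-0.4,0.9],[0,-0.3,0.7],[0,-0.2,0.4],[0,0,0]],"delta_rot":[[0,0,0],[0,0,0],[0,0,0],[0,0,0],[0,0,0],[0,0,0],[0,0,0],[0,0,0]],"fingers":[-1,-1,-1,-1,-1,-1,-1,-1]}'
python3 look.py 11 "[480,420,40]"
```

```text
time_s: 20.85
tcp_pos: [362.2, 412.9, 71.3]
eef_rot: [-114.1, 0.0, 25.1]
force: [0.0, -0.9, -2.0]
width: 15.6
[480. 420.  40.] scene [258.2 214.6] top [250.3  259.79]
```

View pics/ct11.png

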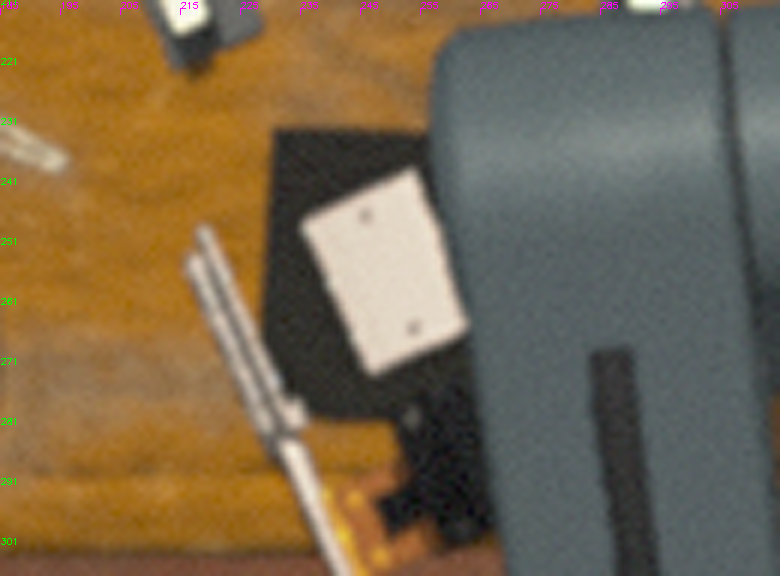

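View pics/cs11.png

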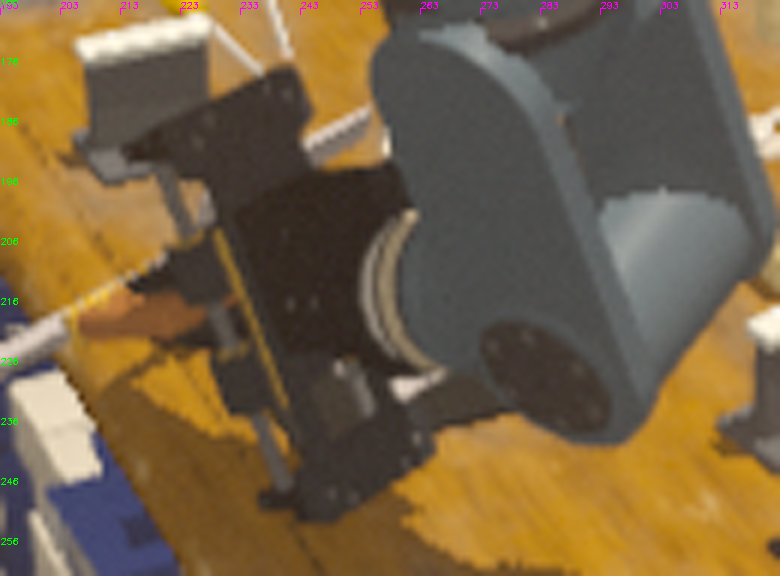

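```bash
python3 -m creep '{"linear":[[0,-0.4,-0.2],[0,-0.9,-0.4],[0,-1.4,-0.6],[0,-1.8,-0.8],[0,-1.8,-0.8],[0,-1.4,-0.6],[0,-0.9,-0.4],[0,-0.4,-0.2],[0,0,0],[0,0,0],[0,0,0],[0,0,0],[0,0,0],[0,0,0],[0,0,0],[0,0,0],[0,0,0],[0,0,0],[0,0,0]],"delta_rot":[[0,0,0],[0,0,0],[0,0,0],[0,0,0],[0,0,0],[0,0,0],[0,0,0],[-3,0,0],[-5.8,0,0],[-5.8,0,0],[-5.8,0,0],[-5.8,0,0],[-5.8,0,0],[-5.8,0,0],[-5.5,0,0],[-5.5,0,0],[-5.5,0,0],[-5.5,0,0],[-5.5,0,0]],"fingers":[-1,-1,-1,-1,-1,-1,-1,-1,-1,-1,-1,-1,-1,-1,-1,-1,-1,-1,-1]}'
python3 -m creep '{"linear":[[0,0,0],[0,0,0],[0,0,0],[0,0,0],[0,0,0],[0,0,0],[0,0,0],[0,0,0],[0,0,0],[0,0,0]],"delta_rot":[[-5.5,0,0],[-5.5,0,0],[-5.5,0,0],[-5.5,0,0],[-5.5,0,0],[-5.5,0,0],[-5.5,0,0],[-4,0,0],[-2.5,0,0],[0,0,0]],"fingers":[-1,-1,-1,-1,-1,-1,-1,-1,-1,-1]}'
python3 look.py 12 "[480,420,40]"
cat > st.py <<'E'
from kin import *
p0,R0=cur(); Rt=R0*toolrot(0,0,0,1).inv()
print("t",p0-R0.apply([0,0,19])-Rt.apply([0,42,47]),Rt.as_euler("xyz",degrees=True),state()["joint_pos"],state()["force"])
E
python3 st.py
```

```text
time_s: 22.53
tcp_pos: [362.4, 410.9, 170.4]
eef_rot: [-179.7, 0.1, 24.8]
force: [-1.3, -0.6, -2.6]
width: 15.6
time_s: 23.37
tcp_pos: [361.4, 411.9, 167.6]
eef_rot: [135.5, 0.2, 24.9]
force: [0.2, 0.0, -2.9]
width: 15.4
[480. 420.  40.] scene [258.2 214.6] top [250.3  259.79]
t [374.55 385.85 135.27] [ 0.6   0.09 24.86] [ 56.1   42.81  82.2  -36.97  83.57 135.12] [-0.15  0.15 -2.66]
```

View pics/ct12.png

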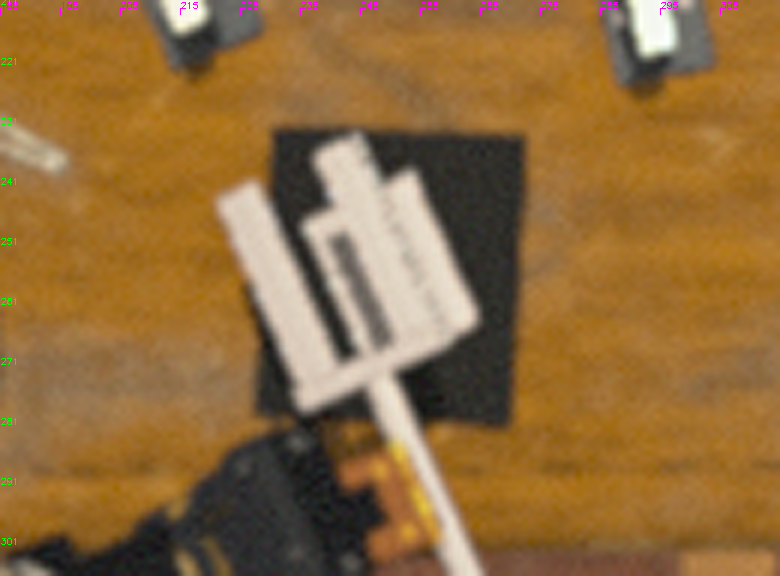

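View pics/cs12.png

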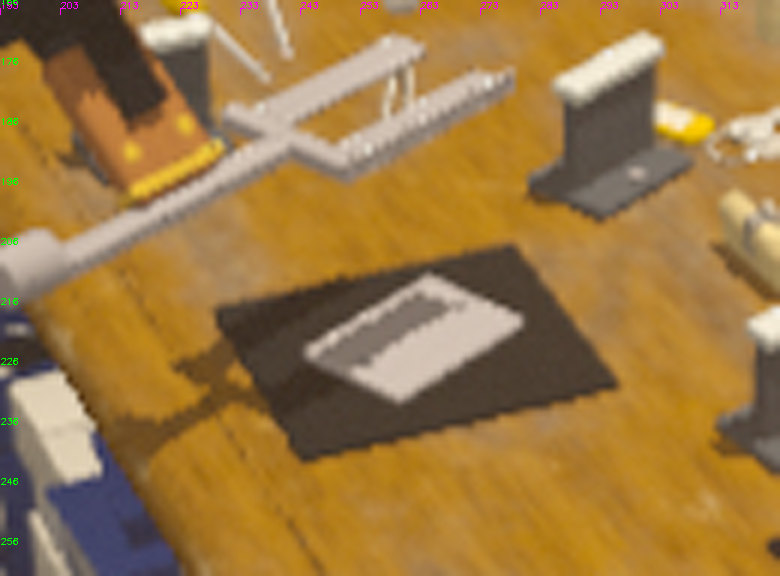

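Run:
```python
from kin import *
P=np.array([466.8,121.1,165.3]);R=E_("xyz",[134.9,.1,12.1]); delta(P,R)
p0,R0=cur(); w=(R0.inv()*R).as_rotvec(degrees=True); Rm=R0*Ro.from_rotvec(w/2,degrees=True); print(Rm.inv().apply(P-p0)/10)
```

```text
rotvec tool0 [-0.68 -8.99  9.05] | 12.777321191021668  shift in tool0(cm) [-2.76 21.68 21.77]  in tool1(cm) [ 4.09 21.31 21.92] world [ 104.07 -290.36   -3.83]
[ 0.67 21.63 21.98]
```

```bash
python3 -m creep '{"linear":[[0,0,0],[0,0,0],[0,0,0],[0,0,0],[0,0,0],[0,0,0],[0.1,0.5,0.52],[0.23,1.18,1.22],[0.36,1.86,1.91],[0.42,2.2,2.26],[0.42,2.2,2.26],[0.42,2.2,2.26],[0.42,2.2,2.26],[0.42,2.2,2.26],[0.42,2.2,2.26],[0.36,1.86,1.91],[0.26,1.35,1.39],[0.16,0.85,0.87],[0.1,0.5,0.52],[0,0,0]],"delta_rot":[[-0.1,-1.5,1.5],[-0.1,-1.5,1.5],[-0.1,-1.5,1.5],[-0.1,-1.5,1.5],[-0.1,-1.5,1.5],[-0.2,-1.5,1.5],[0,0,0],[0,0,0],[0,0,0],[0,0,0],[0,0,0],[0,0,0],[0,0,0],[0,0,0],[0,0,0],[0,0,0],[0,0,0],[0,0,0],[0,0,0],[0,0,0]],"fingers":[-1,-1,-1,-1,-1,-1,-1,-1,-1,-1,-1,-1,-1,-1,-1,-1,-1,-1,-1,-1]}'
python3 -m creep '{"linear":[[0,0,0],[0,0,0]],"delta_rot":[[0,0,0],[0,0,0]],"fingers":[-1,-1]}'
python3 look.py 13 "[466.63,121.22,165.01]"
python3 - <<'E'
from kin import *
P=np.array([466.8,121.1,165.3]);R=E_("xyz",[134.9,.1,12.1]); delta(P,R); print(state()["force"])
E
```

```text
time_s: 25.13
tcp_pos: [468.1, 121.0, 166.2]
eef_rot: [134.9, 0.0, 12.1]
force: [-0.7, 0.6, -2.4]
width: 15.9
time_s: 25.3
tcp_pos: [468.0, 123.1, 166.0]
eef_rot: [134.9, -0.0, 12.3]
force: [-0.8, 0.1, -3.1]
width: 15.4
[466.63 121.22 165.01] scene [298.9  232.36] top [346.93 259.41]
rotvec tool0 [-0.   -0.21  0.06] | 0.2228576591567992  shift in tool0(cm) [-0.17  0.08  0.18]  in tool1(cm) [-0.16  0.08  0.18] world [-1.22 -2.17 -0.67]
[ 0.43 -0.14 -2.47]
```

View pics/cs13.png

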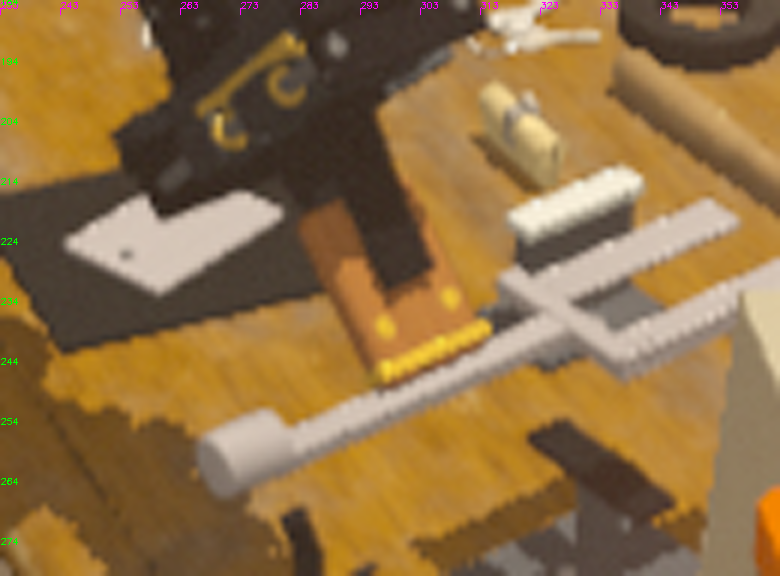

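View pics/ct13.png

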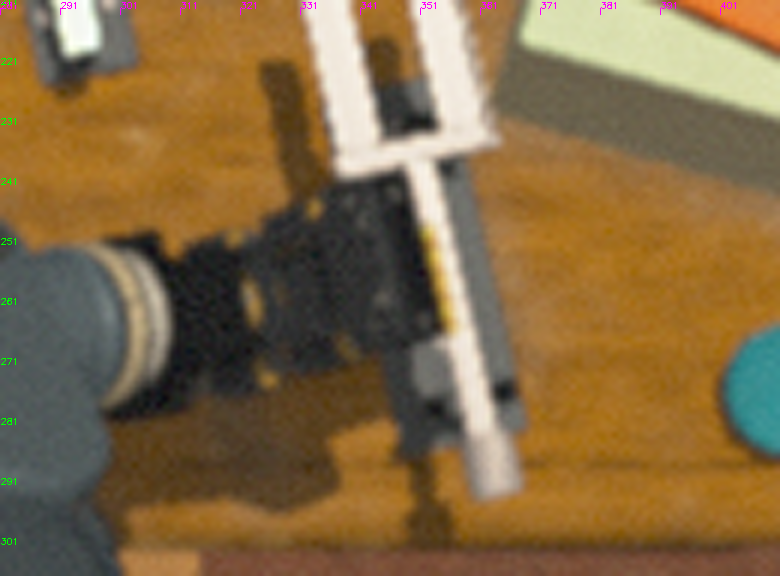

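```bash
python3 -m creep '{"linear":[[-0.15,0.08,0.17],[0,0,0],[0,0,0]],"delta_rot":[[0,-0.15,0.05],[0,0,0],[0,0,0]],"fingers":[-1,-1,-1]}'
python3 - <<'E'
from kin import *
P=np.array([466.8,120.8,93.7]);R=E_("xyz",[134.85,.1,12.1]); delta(P,R)
E
```

```text
time_s: 25.65
tcp_pos: [466.7, 120.4, 165.3]
eef_rot: [134.9, 0.1, 12.1]
force: [0.8, 0.7, -2.8]
width: 15.6
rotvec tool0 [-0.03  0.    0.  ] | 0.027330168145964128  shift in tool0(cm) [ 0.03 -5.1   5.03]  in tool1(cm) [ 0.03 -5.1   5.03] world [  0.06   0.39 -71.63]
```

```bash
python3 -m creep '{"linear":[[0,-0.2,0.2],[0,-0.5,0.5],[0,-0.7,0.7],[0,-0.7,0.7],[0,-0.7,0.7],[0,-0.6,0.6],[0,-0.4,0.4],[0,-0.3,0.3],[0,-0.2,0.2],[0,0,0],[0,0,0]],"delta_rot":[[0,0,0],[0,0,0],[0,0,0],[0,0,0],[0,0,0],[0,0,0],[0,0,0],[0,0,0],[0,0,0],[0,0,0],[0,0,0]],"fingers":[-1,-1,-1,-1,-1,-1,-1,-1,-1,-1,-1]}'
python3 look.py 14 "[466.63,121.22,95]"
python3 - <<'E'
from kin import *
P=np.array([466.8,120.8,93.7]);R=E_("xyz",[134.85,.1,12.1]); delta(P,R)
E
```

```text
time_s: 26.57
tcp_pos: [467.0, 120.0, 104.7]
eef_rot: [134.9, 0.1, 12.1]
force: [0.0, 1.2, -2.6]
width: 15.7
[466.63 121.22  95.  ] scene [298.83 256.35] top [345.72 261.68]
rotvec tool0 [-0.03 -0.02 -0.07] | 0.07798531897146878  shift in tool0(cm) [-0.02 -0.86  0.74]  in tool1(cm) [-0.02 -0.86  0.74] world [ -0.34   0.75 -11.28]
```

View pics/cs14.png

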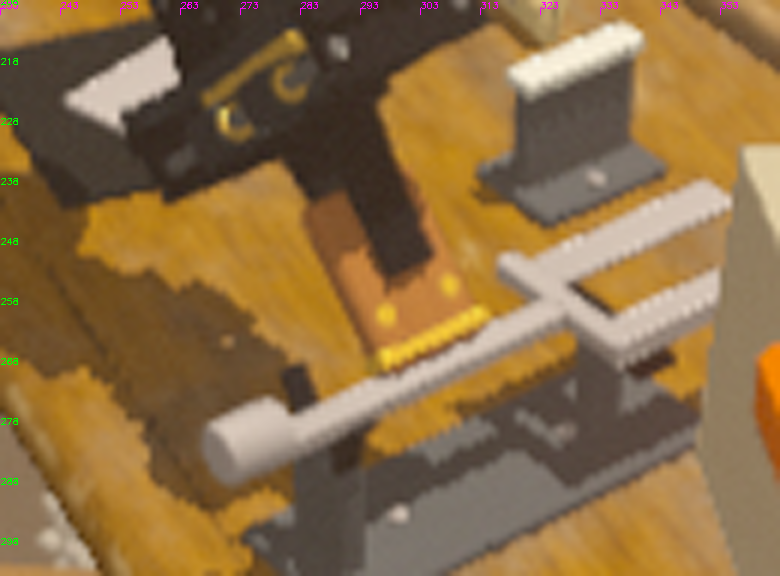

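Shank is in the fork (between its lips at about px (283..290, 268)). Lowering the last 11 mm.

```bash
python3 -m creep '{"linear":[[0,-0.2,0.15],[0,-0.2,0.15],[0,-0.15,0.15],[0,-0.1,0.1],[0,-0.1,0.1],[0,0,0],[0,0,0]],"delta_rot":[[0,0,0],[0,0,0],[0,0,0],[0,0,0],[0,0,0],[0,0,0],[0,0,0]],"fingers":[-1,-1,-1,-1,-1,-1,-1]}'
python3 - <<'E'
from kin import *
P=np.array([466.8,120.8,93.7]);R=E_("xyz",[134.85,.1,12.1]); delta(P,R);print(state()["force"])
E
```

```text
time_s: 27.25
tcp_pos: [466.7, 120.6, 94.6]
eef_rot: [134.9, 0.1, 12.1]
force: [0.7, 0.0, -3.2]
width: 16.0
rotvec tool0 [-0.02  0.03 -0.02] | 0.04398361124845334  shift in tool0(cm) [ 0.02 -0.07  0.05]  in tool1(cm) [ 0.02 -0.07  0.05] world [ 0.12  0.21 -0.87]
[ 0.67  0.04 -3.19]
```

```bash
python3 -m creep '{"linear":[[0,-0.07,0.07],[0,0,0],[0,0,0]],"delta_rot":[[0,0,0],[0,0,0],[0,0,0]],"fingers":[-1,-1,-1]}'
```

```text
time_s: 27.5
tcp_pos: [466.8, 120.6, 93.8]
eef_rot: [134.9, 0.1, 12.1]
force: [-0.6, -0.3, -3.4]
width: 15.6
```

```bash
python3 -m creep '{"linear":[[0,-0.05,0.05],[0,0,0],[0,0,0]],"delta_rot":[[0,0,0],[0,0,0],[0,0,0]],"fingers":[-1,-1,-1]}';python3 -m creep '{"linear":[[0,-0.05,0.05],[0,0,0],[0,0,0]],"delta_rot":[[0,0,0],[0,0,0],[0,0,0]],"fingers":[-1,-1,-1]}'
```

```text
time_s: 27.75
tcp_pos: [466.8, 120.6, 93.7]
eef_rot: [134.8, 0.1, 12.1]
force: [-1.7, 2.8, 3.3]
width: 15.2
time_s: 28.0
tcp_pos: [466.8, 120.7, 93.7]
eef_rot: [134.8, 0.0, 12.1]
force: [-3.0, 5.1, 7.4]
width: 15.7
```

```bash
python3 -m creep '{"linear":[[0,0.05,-0.05],[0,0,0],[0,0,0],[0,0,0],[0,0,0],[0,0,0],[0,0,0],[0,0,0],[0,0,0],[0,0,0],[0,0,0],[0,0,0],[0,0,0],[0,0,0]],"delta_rot":[[0,0,0],[0,0,0],[0,0,0],[0,0,0],[0,0,0],[0,0,0],[0,0,0],[0,0,0],[0,0,0],[0,0,0],[0,0,0],[0,0,0],[0,0,0],[0,0,0]],"fingers":[-1,-1,0,0.5,1,1,1,1,1,1,1,1,1,1]}'
python3 look.py 15 "[466.63,121.22,95]"
```

```text
time_s: 29.17
tcp_pos: [466.7, 120.6, 93.0]
eef_rot: [134.9, 0.1, 12.1]
force: [0.2, -0.4, 0.9]
width: 84.4
[466.63 121.22  95.  ] scene [298.83 256.35] top [345.72 261.68]
```

View pics/cs15.png

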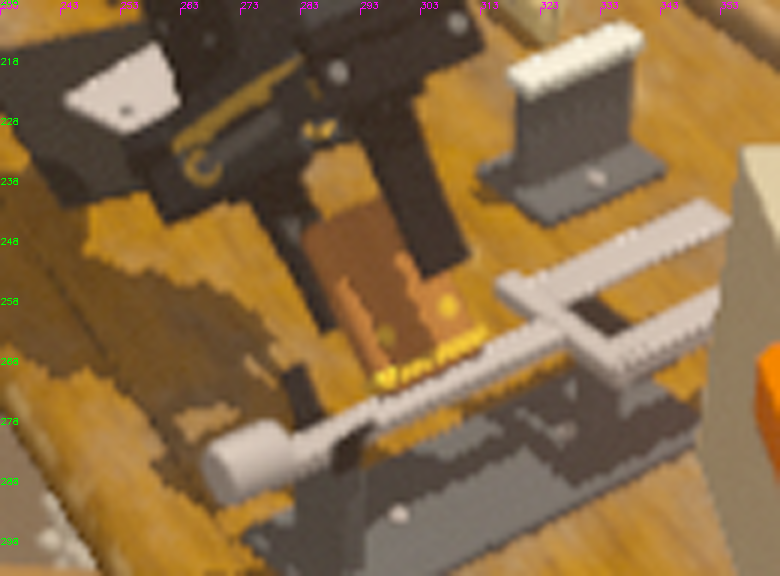

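Turner is home, matching the earlier picture (tail (240,465), bridge corner (505,280)). Retreat along the fingers.

```bash
python3 -m creep '{"linear":[[0,0,-0.4],[0,0,-0.8],[0,0,-1.2],[0,0,-1.6],[0,0,-2],[0,0,-2],[0,0,-2],[0,0,-1.5],[0,0,-0.8],[0,0.8,-0.8],[0,1.5,-1.5],[0,1.5,-1.5],[0,0.8,-0.8],[0,0,0],[0,0,0],[0,0,0]],"delta_rot":[[0,0,0],[0,0,0],[0,0,0],[0,0,0],[0,0,0],[0,0,0],[0,0,0],[0,0,0],[0,0,0],[0,0,0],[0,0,0],[0,0,0],[0,0,0],[0,0,0],[0,0,0],[0,0,0]],"fingers":[1,1,1,1,1,1,1,1,1,1,1,1,1,1,1,1]}'
python3 look.py 16 "[466.63,121.22,95]"
python3 - <<'E'
import cv2,numpy as np
a=cv2.imread("pics/top16.png");b=cv2.imread("pics/top0.png")
cv2.imwrite("pics/cmp.png",np.vstack([b[130:310,20:420],a[130:310,20:420]])); 
d=cv2.resize(a[215:300,210:300],None,fx=6,fy=6,interpolation=cv2.INTER_CUBIC);cv2.imwrite("pics/pad16.png",d)
E
```

```text
time_s: 30.6
tcp_pos: [448.1, 205.5, 244.0]
eef_rot: [134.9, 0.2, 12.0]
force: [0.2, 0.4, 0.5]
width: 87.2
[466.63 121.22  95.  ] scene [298.83 256.35] top [345.72 261.68]
```

View pics/cs16.png

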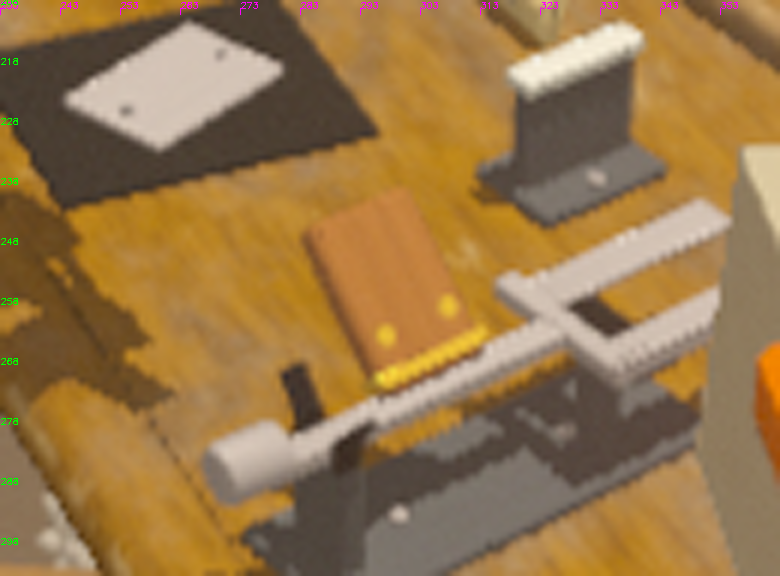

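View pics/scene16.png

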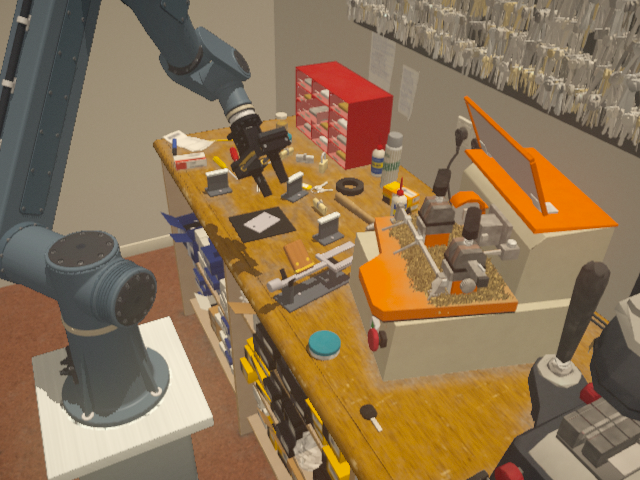

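View pics/top16.png

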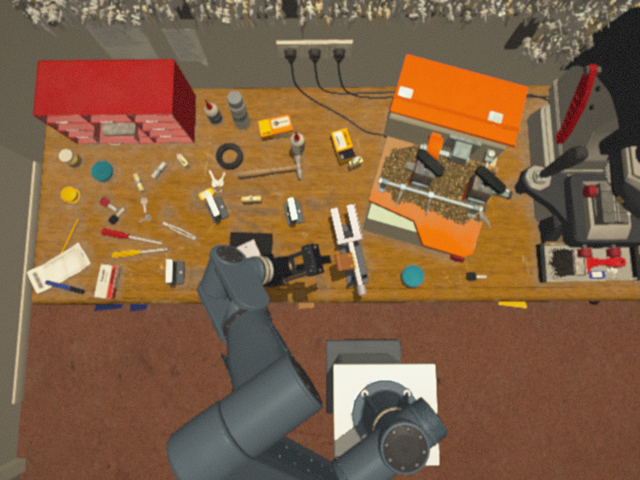

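```bash
python3 -c "
from plant import job_done,state
print(job_done(), state()['time_s'])"
```

```text
the job is handed in; nothing more can be done
the job is handed in; nothing more can be done
```

The job is done and handed in after about 30.7 s. The plate lies upside down on the pad and the turner is back in its stand.

- **Pickup:** I took the turner by its grip and slid the tines under the plate on the rail farthest to the right. I lifted the plate off without the gripper touching it.
- **Turn-over:** I carried the plate to the pad and rolled the turner about 111° over its lip in one turn of about 1.4 s, close above the pad. I then drew the lip out sideways.
- **Return:** I laid the turner back in its stand until the force reading showed it seated, then opened the gripper and backed off.

**Last checks:**
- **Plate:** The pictures show it back side up, flat and near the middle of the pad. I estimate about 20 mm or more to the nearest pad edge.
- **Turner:** It looks the same in the stand as in the first picture.
- **Bystanders:** The tin, key and cylinder are at the same pixels as at the start.
- **Gripper:** It is clear of everything. The highest force I read at the end of any move was about 9–10 N, while seating the turner.

The two cameras disagreed by about 5 mm on positions. I corrected for this using the arm's own reading of where the turner was. No check failed.

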